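# Load the keyed-shaft training fixture and lock its clamp air

### The job

Get the training bench ready for clamping. Set every blue gear that is on the table flat over a bush of the fixture, one to a bush and hub up, and thread a keyed steel shaft from the rack through each one, turned so that its key enters the keyway, until the collar sits fully home on the hub; any shaft left over stays in its rack. Then, with all of them loaded, turn the regulator knob until its red pointer is on the green mark, and slide the clear lock cover fully over the knob, disturbing nothing else on the desk.

Things in the scene. Friction and masses are not known exactly. Their poses are not given: they have to be found in the camera images.
- gear1_mid (a point): blue nylon spur gear 1, lying hub up, 0.16 kg: toothed disc 90 mm across and 14 mm thick, on it a round hub 44 mm across, 22 mm tall, to lift it by; 36 mm high in all. Bore 25.5 mm right through, with one full-height keyway 10 mm wide towards own +x, reaching 17 mm from the axis; white dash on the hub's top beside it. This point: on the axis, half-way up (18 mm). Absent: None
- gear2_mid (a point): gear 2, like gear 1: on the axis, 18 mm above its underside; z up through the hub, x to the keyway. The number of gears varies; an absent one is None
- gear3_mid (a point): gear 3, like gear 1: on the axis, 18 mm above its underside; z up through the hub, x to the keyway. The number of gears varies; an absent one is None
- shaft1_grip (a point): steel shaft 1, upright, 150 mm, 0.5 kg. From its foot: journal 18 mm across to 44 mm, tip tapered; cone; seat 24 mm across, 47 to 79 mm; collar 36 mm across, 79 to 87 mm; plain end 28 mm across, 87 to 150 mm, to hold. Brass key on the seat towards own +x: 8 mm wide, 16 mm out from the axis, 49 to 77 mm, tapered below; red line on top and side above it. This point: on the axis, 120 mm up
- shaft2_grip (a point): shaft 2, like shaft 1: on the axis, 120 mm above the foot, 41 mm above the collar's underside, 30 mm below the top end; z up, x to the key. Home in a gear on the fixture (collar on hub), this point is 59 mm above the gear's middle point and 127 mm above the table, the foot 43 mm below the plate's top
- shaft3_grip (a point): shaft 3, like shaft 1: on the axis, 120 mm above the foot; z up, x to the key. In a rack hole this point is 130 mm above the table; the key may point any way
- rack: fixed grey shaft rack, a block 160 x 160 mm, 46 mm high, with four round holes 20 mm wide and 36 mm deep at 40 mm either way of its middle in own x and y; the three shafts stand in three of them with about 1 mm play. Origin: middle of its underside, on the table
- fixture: fixed assembly fixture: aluminium plate 150 mm (x) by 370 mm (y) on blue feet, top 50 mm above the table, with three brass-ringed bushes in a row 120 mm apart along y; a yellow ring round each shows where a gear sits. Two air clamp heads, 19 mm tall, stand on the plate at x 62, y -60 and 60 mm. Origin: on the table, under the middle bush
- bush1 (a point): bush 1 (y -120 mm on the fixture): centre of its round 20 mm through hole, at the plate's top, 50 mm above the table; axes as the fixture. A gear lies loose on the flat plate, its bore over the hole; the shaft goes down through the gear into the hole and its cone centres a gear that is up to 3 mm off.
- bush2 (a point): bush 2 (y 0 mm on the fixture): centre of its round 20 mm through hole, at the plate's top, 50 mm above the table; axes as the fixture. 
- bush3 (a point): bush 3 (y 120 mm on the fixture): centre of its round 20 mm through hole, at the plate's top, 50 mm above the table; axes as the fixture. 
- regulator_panel: fixed grey clamp air panel, 250 mm (x) by 150 mm (y), top 40 mm above the table, with a flat gauge (look only), the knob and the sliding cover. Origin: middle of its underside; the knob's axis is at x -62, y -22 mm; the cover slides along x and parks 115 mm to +x of the knob
- regulator (a joint): angle of the black regulator knob, rad, 0 to 4.7, growing clockwise from above; stays where it is left (about 0.05 N m to turn)
- knob_mid (a point): on the knob's upright axis, half-way up the grip, 62 mm above the table: the knob is round and ribbed, 40 mm across, 24 mm tall about this point (its top 74 mm above the table), with a 48 mm flange and the red pointer at its foot
- pointer (a point): tip of the red pointer at the knob's foot, 30 mm from the knob's axis; a white line on the knob's top points the same way
- set_ring (a joint): where the green mark stands on the set-point ring, in the same angle and zero as the knob: the pointer is on the mark when the two are equal. Stiff; leave it alone
- mark (a point): the green mark on the flat metal ring round the knob (76 mm across), a green block 7 mm wide: this is the point 30 mm from the knob's axis where the pointer's tip stands when on the mark
- cover (a joint): travel of the clear lock cover, m: 0 = parked off the knob, 0.115 = over the knob, against its stop; slides with about 2 N and stays where it is left
- cover_tab (a point): middle of the yellow tab on the lock cover, 98 mm above the table: a slab 14 mm thick along the slide, 40 mm wide, 26 mm tall (13 mm up and down from here). The cover is a clear hood 92 mm long, 88 mm wide, its top 83 mm above the table, open below and towards the knob. It slides over the knob along own -x
- flask: steel vacuum flask, 68 mm across, 225 mm tall; origin under its foot; a bystander
- trophy: brass cup on a black block 70 x 70 mm, 165 mm tall in all; origin under it; a bystander
- mouse: black computer mouse 105 x 60 x 30 mm; origin under it; a bystander

How it is judged (in metres and radians):
On the way, in this order (a step that is already met when the one before it is completed fails the run):
1. every gear present lies over a bush with a shaft home in it (((horizontal distance between gear1_mid and bush1 below 0.006 m and z of gear1_mid in the frame of bush1 below 0.023 m) or (horizontal distance between gear1_mid and bush2 below 0.006 m and z of gear1_mid in the frame of bush2 below 0.023 m) or (horizontal distance between gear1_mid and bush3 below 0.006 m and z of gear1_mid in the frame of bush3 below 0.023 m)) and ((z of shaft1_grip in the frame of gear1_mid between 0.045 and 0.064 m and horizontal distance between shaft1_grip and gear1_mid below 0.008 m) or (z of shaft2_grip in the frame of gear1_mid between 0.045 and 0.064 m and horizontal distance between shaft2_grip and gear1_mid below 0.008 m) or (z of shaft3_grip in the frame of gear1_mid between 0.045 and 0.064 m and horizontal distance between shaft3_grip and gear1_mid below 0.008 m)) and ((horizontal distance between gear2_mid and bush1 below 0.006 m and z of gear2_mid in the frame of bush1 below 0.023 m) or (horizontal distance between gear2_mid and bush2 below 0.006 m and z of gear2_mid in the frame of bush2 below 0.023 m) or (horizontal distance between gear2_mid and bush3 below 0.006 m and z of gear2_mid in the frame of bush3 below 0.023 m)) and ((z of shaft1_grip in the frame of gear2_mid between 0.045 and 0.064 m and horizontal distance between shaft1_grip and gear2_mid below 0.008 m) or (z of shaft2_grip in the frame of gear2_mid between 0.045 and 0.064 m and horizontal distance between shaft2_grip and gear2_mid below 0.008 m) or (z of shaft3_grip in the frame of gear2_mid between 0.045 and 0.064 m and horizontal distance between shaft3_grip and gear2_mid below 0.008 m)) and ((horizontal distance between gear3_mid and bush1 below 0.006 m and z of gear3_mid in the frame of bush1 below 0.023 m) or (horizontal distance between gear3_mid and bush2 below 0.006 m and z of gear3_mid in the frame of bush2 below 0.023 m) or (horizontal distance between gear3_mid and bush3 below 0.006 m and z of gear3_mid in the frame of bush3 below 0.023 m)) and ((z of shaft1_grip in the frame of gear3_mid between 0.045 and 0.064 m and horizontal distance between shaft1_grip and gear3_mid below 0.008 m) or (z of shaft2_grip in the frame of gear3_mid between 0.045 and 0.064 m and horizontal distance between shaft2_grip and gear3_mid below 0.008 m) or (z of shaft3_grip in the frame of gear3_mid between 0.045 and 0.064 m and horizontal distance between shaft3_grip and gear3_mid below 0.008 m))), for 0.3 s.
2. the pointer is set on the green mark (all of step 1 and distance between pointer and mark below 0.0045 m), for 0.3 s.
3. the lock cover is slid over the knob, the pointer still on the mark (distance between pointer and mark below 0.0045 m and value of joint cover above 0.11 m), for 0.2 s.
At the end, for the whole second after the job is handed in: Each gear present: flat, within 6 mm of a bush, a shaft's collar within 5 mm of its hub's top (key in the keyway). Every other shaft in a rack hole. Pointer tip within 4.5 mm (8 degrees) of the green mark. Cover slid at least 110 of 115 mm. All this holds for a second (all of step 1 and all of step 3 and ((z of shaft1_grip in the frame of gear1_mid between 0.045 and 0.064 m and horizontal distance between shaft1_grip and gear1_mid below 0.008 m) or (z of shaft1_grip in the frame of gear2_mid between 0.045 and 0.064 m and horizontal distance between shaft1_grip and gear2_mid below 0.008 m) or (z of shaft1_grip in the frame of gear3_mid between 0.045 and 0.064 m and horizontal distance between shaft1_grip and gear3_mid below 0.008 m) or (horizontal distance between shaft1_grip and rack below 0.075 m and height (world z) of shaft1_grip below 0.14 m and angle between shaft1_grip's own z axis and vertical below 0.12 rad)) and ((z of shaft2_grip in the frame of gear1_mid between 0.045 and 0.064 m and horizontal distance between shaft2_grip and gear1_mid below 0.008 m) or (z of shaft2_grip in the frame of gear2_mid between 0.045 and 0.064 m and horizontal distance between shaft2_grip and gear2_mid below 0.008 m) or (z of shaft2_grip in the frame of gear3_mid between 0.045 and 0.064 m and horizontal distance between shaft2_grip and gear3_mid below 0.008 m) or (horizontal distance between shaft2_grip and rack below 0.075 m and height (world z) of shaft2_grip below 0.14 m and angle between shaft2_grip's own z axis and vertical below 0.12 rad)) and ((z of shaft3_grip in the frame of gear1_mid between 0.045 and 0.064 m and horizontal distance between shaft3_grip and gear1_mid below 0.008 m) or (z of shaft3_grip in the frame of gear2_mid between 0.045 and 0.064 m and horizontal distance between shaft3_grip and gear2_mid below 0.008 m) or (z of shaft3_grip in the frame of gear3_mid between 0.045 and 0.064 m and horizontal distance between shaft3_grip and gear3_mid below 0.008 m) or (horizontal distance between shaft3_grip and rack below 0.075 m and height (world z) of shaft3_grip below 0.14 m and angle between shaft3_grip's own z axis and vertical below 0.12 rad))); the robot touches nothing.
It fails at once if the flask is pushed more than 30 mm or knocked over (distance of flask from where it was at the start of the episode above 0.03 m or angle between flask's own z axis and vertical above 0.5 rad).
It fails at once if the trophy is pushed more than 30 mm or knocked over (distance of trophy from where it was at the start of the episode above 0.03 m or angle between trophy's own z axis and vertical above 0.5 rad).
It fails at once if the mouse is pushed more than 30 mm or knocked over (distance of mouse from where it was at the start of the episode above 0.03 m or angle between mouse's own z axis and vertical above 0.5 rad).
It fails at once if the mark itself is turned (distance of mark from where it was at the start of the episode above 0.006 m).
Of gear1, gear2, gear3 only 2 to 3 are there at a start; the rules pass over those that are not, and their reading is None.
At some moment in a run one of gear1, gear2, gear3 may be knocked a few centimetres aside while the robot is not near it.
It also fails if it takes over 210 s, if anything falls off the work surface, if the arm or the gripper's body presses on something with over 40 N, if the wrist force passes 120 N, or if a joint passes its speed limit or range.

### The arm

A 6-joint arm with a two-finger parallel gripper is mounted at the origin on the work surface. World frame = base frame: x ahead of the robot, y to its left, z up, the work surface at z = 0. Lengths are in mm, angles in rad, forces in N, time in s.
With the tool pointing down it reaches from about 350 to 975 mm from the base axis. Payload 7.1 kg.
Tool frame: the origin (TCP) lies on the front face of the gripper's body, between the roots of the fingers; the fingertips stand 80 mm ahead of it and the grasp point (between the pads) lies 61 mm ahead of it (env.tips_ahead is the distance from the TCP to the fingertips, in mm); z points along the fingers, y is the direction in which the jaws open and shut (so a half turn about z gives the same grasp; the last joint's range is limited). The gripper opens to 88 mm and grips with 3 to 60 N. Pads are 20 mm wide; open, the fingers measure 115 mm over their backs; the gripper's body (75 mm by 178 mm) begins 61 mm behind the grasp point.
Start: joints at [1.298, 0.423, 1.63, -0, 1.089, -0.019], TCP at [156.896, 604.97, 302.675] pointing down, gripper open.
Joint ranges: [-3, 3], [-0.9, 2.11], [0.09, 2.58], [-1.31, 4.45], [0.11, 2.69], [-2.54, 2.54]. Speed limits (rad/s): [2.39, 2.39, 3.01, 3.14, 3.14, 3.14].

### API

Orientations are given as a unit quaternion [x, y, z, w].
In Python, from station import env, set_gripper, viewer, workorder gives the robot as it stands. Calls block until the motion is done:
- env.reach(position, orientation): joint-space move of the TCP to a pose.
- env.move_l(position, rot=None, rate=150, f_stop=None): straight line of the TCP; rot=None keeps the orientation; rate is the mean speed in mm/s. With f_stop (N) it stops when the force on the tool has changed by that much, and returns True; else False.
- env.move_joints(angles): joint-space move.
- set_gripper(opening): finger opening in mm; the grip force is fixed at half the most; returns when the fingers have stopped.
- env.hold(seconds).
- env.ik(position, orientation): joint angles nearest the present ones, or None.
- env.read_state(): the state.
- viewer.camera(name): name is "scene" or "side" or "wrist"; returns the picture (384x512x3 uint8, blue, green, red); there is no depth.
- viewer.camera_params(name): a dict with "fx", "fy", "cx", "cy" (pixels), "pose" (4x4, takes a point from camera to world coordinates); the wrist camera has in their place "tool_from_camera" (4x4, takes a point from camera to tool coordinates, whose origin is the TCP and whose axes are the flange's). Camera axes: x right, y up, looking along -z (the intrinsics and any distortion apply to the point x, -y, -z); pixel columns grow to the right and rows downward; lengths in mm; the calibration is good to about 2 mm. A picture is of the moment at which its call begins: read the wrist's pose just before it. camera_params takes no time and is no camera call.
A pose or a line that the arm cannot do raises env.IKError and nothing moves.
- workorder.sign_off(): hands the job in, once; it reports no verdict.
The state is a dict: "time_s": time; "qpos": joint angles; "dq": joint speeds; "tau": joint torques, N m; "tool_pos": TCP position; "orientation": TCP orientation; "force": force on the tool from outside, world axes, zero at the start; "wrist_torque": the same for the moment, N m; "width": finger opening in mm.
Only numpy, scipy, OpenCV 4.12 (cv2) and the standard library are available. Lean on these libraries where they do the work, as an engineer would, in place of code of your own. Each camera call takes 0.05 s, during which the arm holds its last target.

## Working session

There is one attempt and no reset: what is moved stays moved. The work goes in short steps, each a Python script; the robot and the scene stay as the last script left them, time stands still between calls to the robot, and variables do not carry over. Pictures are saved under pics/ and viewed, and the job is handed in when it is done.

```bash
ls -la; mkdir -p pics
python3 - <<'E'
from station import env, set_gripper, viewer, workorder
import cv2
s=env.read_state(); print({k:s[k] for k in('time_s','tool_pos','orientation','width','force')}, env.tips_ahead)
for n in("scene","side","wrist"):
    cv2.imwrite(f"pics/a_{n}.png",viewer.camera(n)); print(n,viewer.camera_params(n))
E
```

```text
total 12
drwxr-xr-x  3 agent agent 4096 Dec  7 09:38 .
drwxr-xr-x 23 root  root  4096 Dec  7 09:37 ..
drwxr-xr-x  2 agent agent 4096 Dec  7 09:38 pics
{'time_s': 0.0, 'tool_pos': array([156.77933712, 604.57788281, 301.89947906]), 'orientation': array([ 1.26560671e-01,  9.91958578e-01, -7.50072477e-04, -1.13452693e-04]), 'width': 87.63442083781086, 'force': array([ 0.47442061,  0.28575084, -0.5810856 ])} 80.0
scene {'fx': 459.95368856572645, 'fy': 459.95368856572645, 'cx': 247.78220672985597, 'cy': 197.02599500062635, 'pose': array([[-3.31888933e-01, -4.93457038e-01,  8.03958885e-01,
         1.66501138e+03],
       [ 9.43229446e-01, -1.61888609e-01,  2.90017742e-01,
         4.25037039e+02],
       [-1.29595103e-02,  8.54571372e-01,  5.19172246e-01,
         8.26688596e+02],
       [ 0.00000000e+00,  0.00000000e+00,  0.00000000e+00,
         1.00000000e+00]])}
side {'fx': 403.35258071369196, 'fy': 403.35258071369196, 'cx': 248.56189269849574, 'cy': 196.22816181854654, 'pose': array([[-9.73717174e-01,  1.81123599e-01, -1.38090936e-01,
         4.06330775e+02],
       [-2.27646444e-01, -7.54759125e-01,  6.15236345e-01,
         7.67289599e+02],
       [ 7.20842705e-03,  6.30502105e-01,  7.76154066e-01,
         1.03418785e+03],
       [ 0.00000000e+00,  0.00000000e+00,  0.00000000e+00,
         1.00000000e+00]])}
wrist {'fx': 327.5831751216214, 'fy': 327.5831751216214, 'cx': 255.0048511027843, 'cy': 193.93572534032918, 'tool_from_camera': array([[-8.24030820e-04,  9.51625326e-01,  3.07259758e-01,
         8.38538305e+01],
       [ 9.99998571e-01,  1.23767533e-03, -1.15138262e-03,
         4.85786014e-01],
       [-1.47597268e-03,  3.07258371e-01, -9.51624987e-01,
        -8.08802373e+01],
       [ 0.00000000e+00,  0.00000000e+00,  0.00000000e+00,
         1.00000000e+00]])}
```

View pics/a_scene.png

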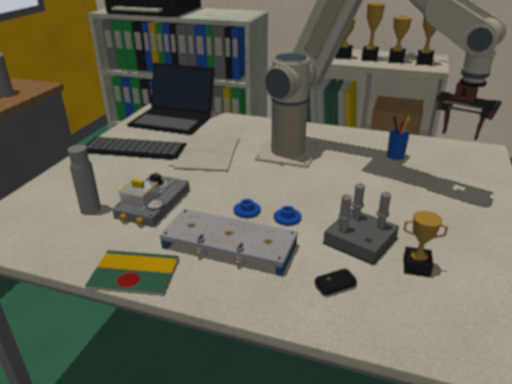

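View pics/a_side.png

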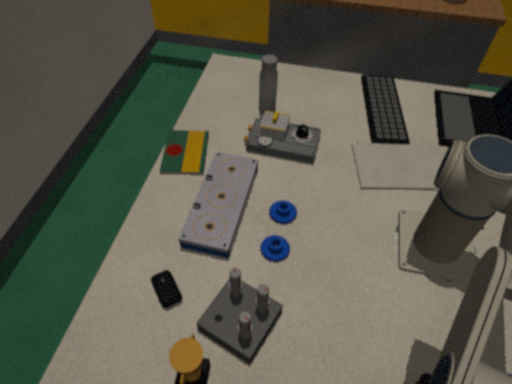

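View pics/a_wrist.png

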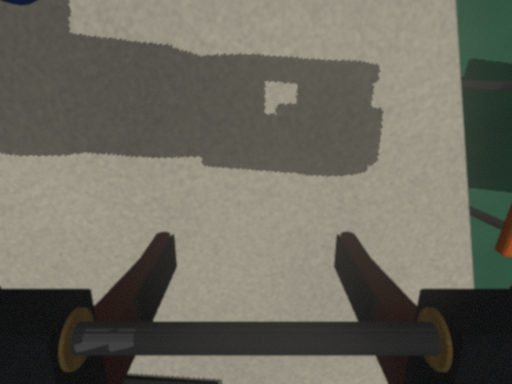

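Scene: two blue gears (side view ~(283,212) and ~(276,248)). The rack holds three shafts, and the fixture, panel, flask, mouse and trophy are all visible. I'll get rough positions first.

```bash
cat > h.py <<'E'
from station import env, set_gripper, viewer, workorder
import numpy as np, cv2
from scipy.spatial.transform import Rotation as Rot
R0=np.array([[0,-1,0],[-1,0,0],[0,0,-1.]])  # yaw0: tool x=-y world, tool y=-x world
def q(yaw):  # tool y (jaw) axis along world angle yaw ; tool x = angle yaw-... 
    c,s=np.cos(yaw),np.sin(yaw)
    y=np.array([c,s,0]); z=np.array([0,0,-1.]); x=np.cross(y,z)
    return Rot.from_matrix(np.c_[x,y,z]).as_quat()
def yaw_now():
    m=Rot.from_quat(env.read_state()["orientation"]).as_matrix(); return np.arctan2(m[1,1],m[0,1])
def campose(name,state=None):
    p=viewer.camera_params(name)
    if name!="wrist": return p,p["pose"]
    s=state or env.read_state()
    T=np.eye(4); T[:3,:3]=Rot.from_quat(s["orientation"]).as_matrix(); T[:3,3]=s["tool_pos"]
    return p,T@p["tool_from_camera"]
def ray(cp,uv):
    p,T=cp; u,v=uv
    d=T[:3,:3]@np.array([(u-p["cx"])/p["fx"],-(v-p["cy"])/p["fy"],-1]); return T[:3,3],d
def onplane(cp,uv,z):
    o,d=ray(cp,uv); return (o+d*(z-o[2])/d[2])
def proj(cp,P):
    p,T=cp; c=T[:3,:3].T@(np.asarray(P,float)-T[:3,3])
    return np.array([p["cx"]+p["fx"]*c[0]/-c[2], p["cy"]-p["fy"]*c[1]/-c[2]])
def snap(name,fn=None):
    s=env.read_state(); im=viewer.camera(name); cp=campose(name,s)
    if fn: cv2.imwrite("pics/"+fn,im); np.save("pics/"+fn[:-4]+".npy",cp[1])
    return im,cp
E
python3 - <<'E'
from h import *
cs,cd=campose("scene"),campose("side")
def tri(a,b):
    (o1,d1),(o2,d2)=ray(cs,a),ray(cd,b)
    A=np.c_[d1,-d2]; t=np.linalg.lstsq(A,o2-o1,rcond=None)[0]
    p,r=o1+t[0]*d1,o2+t[1]*d2; return (p+r)/2,np.linalg.norm(p-r)
for n,a,b,z in [("gearA",(247,205),(283,209),36),("gearB",(288,212),(275,245),36),
 ("bushS1",(192,225),(231,169),50),("b2",(229,233),(221,196),50),("b3",(267,241),(208,226),50),
 ("knob",(155,178),(304,131),74),("tab",(138,183),(274,117),105),
 ("sh",(346,199),(236,273),160),("sh",(359,187),(263,290),160),("sh",(384,196),(245,318),160),
 ("flask",(80,151),(269,62),225),("mouse",(336,281),(166,288),25),("trophy",(425,218),(187,350),165)]:
    t,e=tri(a,b); print(n,onplane(cs,a,z)[:2].round(),onplane(cd,b,z)[:2].round(),t.round(),round(e,1))
E
python3 - <<'E'
import cv2
im=cv2.imread('pics/a_side.png'); cv2.imwrite('pics/a_side_z.png',cv2.resize(im[90:380,140:340],None,fx=2.0,fy=2.0,interpolation=cv2.INTER_CUBIC))
E
```

```text
gearA [488.  -3.] [468.   1.] [469.  -9.  23.] 0.5
gearB [487. 133.] [468. 136.] [468. 129.  24.] 0.5
bushS1 [ 665. -113.] [ 665. -113.] [ 665. -113.   50.] 0.2
b2 [668.   6.] [666.   6.] [666.   5.  49.] 0.2
b3 [670. 121.] [672. 126.] [672. 124.  51.] 4.2
knob [ 480. -337.] [ 454. -329.] [ 455. -352.   56.] 3.7
tab [ 575. -341.] [ 566. -341.] [ 567. -347.  100.] 0.8
sh [558. 314.] [537. 314.] [539. 310. 149.] 2.9
sh [480. 338.] [464. 343.] [465. 338. 151.] 1.2
sh [509. 411.] [490. 419.] [490. 412. 148.] 3.5
flask [ 638. -487.] [ 619. -488.] [ 622. -502.  216.] 0.6
mouse [745. 331.] [731. 332.] [734. 329.  16.] 1.5
trophy [597. 520.] [592. 517.] [593. 519. 163.] 3.5
```

View pics/a_side_z.png

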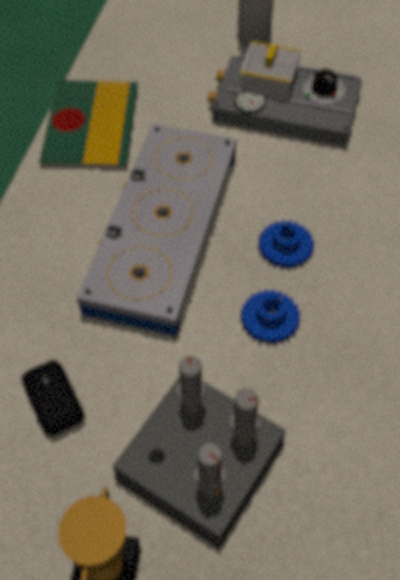

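Side zoom: the fixture's clamps are on its +x side and the fourth rack hole is empty. The shafts have red lines on top. Next, wrist views of the fixture and gears, the panel and the rack.

Run:
```python
from h import *
env.reach([530,365,320],q(np.pi/2)); snap("wrist","w_rack.png"); print(env.read_state()["tool_pos"].round(1),env.read_state()["time_s"])
env.reach([585,8,320],q(np.pi/2)); snap("wrist","w_fix.png"); print(env.read_state()["tool_pos"].round(1),env.read_state()["time_s"])
env.reach([500,-345,300],q(np.pi/2)); snap("wrist","w_pan.png"); print(env.read_state()["tool_pos"].round(1),env.read_state()["time_s"])
```

```text
[529.3 365.8 319.9] 1.8333
[585.2   9.2 320. ] 3.2333
[ 500.7 -343.9  300.1] 4.6417
```

View pics/w_rack.png

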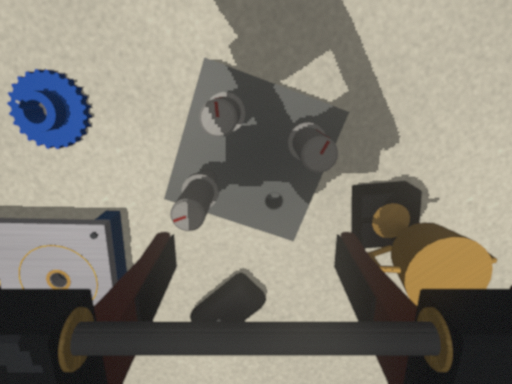

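View pics/w_fix.png

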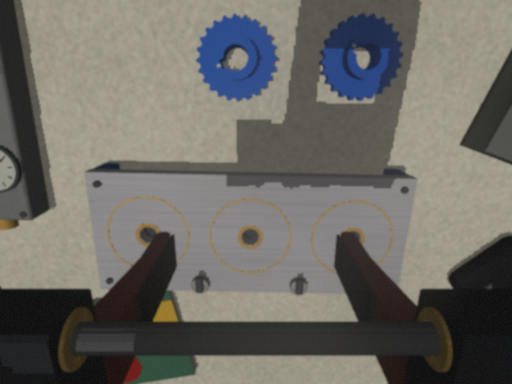

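View pics/w_pan.png

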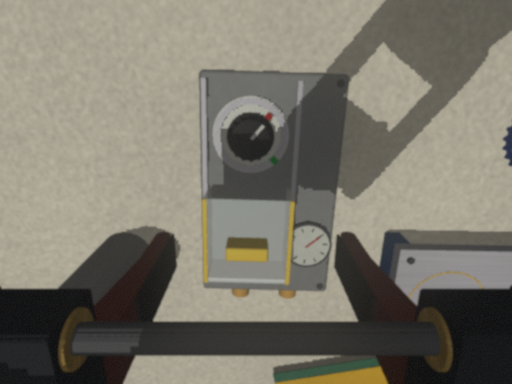

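Rack view: the shaft tops are at ~(215,108), (324,148) and (181,215), with red lines. Fixture view: the bushes are at ~(149,234), (250,237) and (352,238), and the gears at ~(238,57) and (361,56). Panel view: knob (250,137), pointer (269,117), mark (274,160), so the mark is about 90° clockwise of the pointer. I'll zoom in for the key directions.

Run:
```python
import cv2, numpy as np
a=cv2.imread('pics/w_fix.png'); b=cv2.imread('pics/w_rack.png'); c=cv2.imread('pics/w_pan.png')
z=lambda im,x,y,w,h,f: cv2.resize(im[y:y+h,x:x+w],None,fx=f,fy=f,interpolation=cv2.INTER_CUBIC)
out=np.vstack([z(a,190,5,220,100,3.6),z(b,160,80,220,55,3.6)[:0]])
out=cv2.convertScaleAbs(out,alpha=1.6,beta=10)
cv2.imwrite('pics/z1.png',out)
cv2.imwrite('pics/z2.png',cv2.convertScaleAbs(z(b,160,85,190,150,4),alpha=1.4))
cv2.imwrite('pics/z3.png',cv2.convertScaleAbs(z(c,200,85,100,100,5.5),alpha=1.3))
```

```text
(no output)
```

View pics/z1.png

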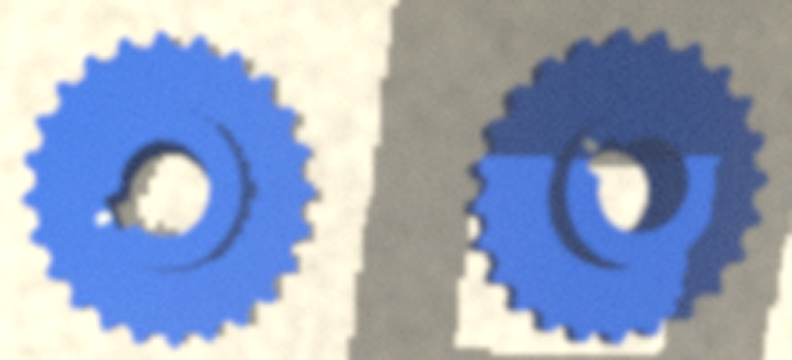

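View pics/z2.png

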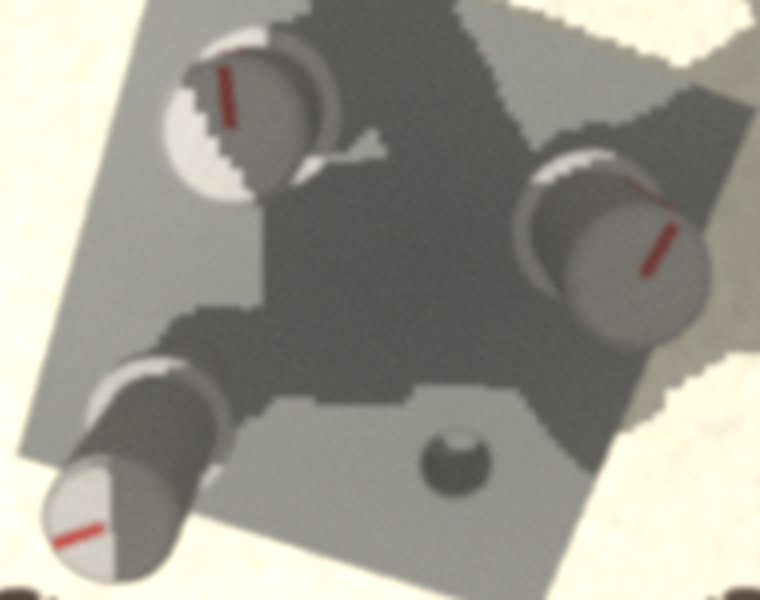

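View pics/z3.png

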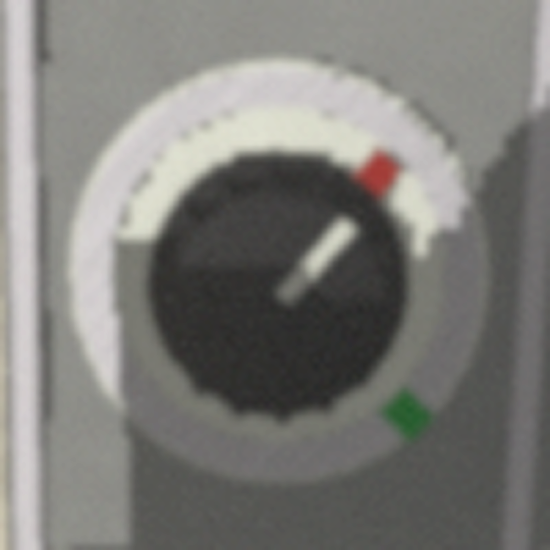

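Zooms show it all clearly. Next I hover 200 mm above each target so it sits at the image centre. Viewing bush 2 at two opposite yaws gives the hand-eye bias.

```bash
python3 - <<'E'
from h import *
P=np.pi/2
def hov(x,y,zt,psi,fn):
    env.reach([x,y,zt+200],q(psi)); env.hold(0.15); snap("wrist",fn)
    s=env.read_state(); print(fn,s["tool_pos"].round(1),round(np.degrees(yaw_now()),2),round(s["time_s"],1))
hov(665,-113,50,P,"b1.png"); hov(667,6,50,P,"b2.png"); hov(670,125,50,P,"b3.png"); hov(667,6,50,-P,"b2r.png")
E
python3 - <<'E'
import cv2,numpy as np
ims=[cv2.imread(f'pics/{n}.png')[90:290,130:380] for n in('b1','b2','b3','b2r')]
cv2.imwrite('pics/bz.png',cv2.resize(np.vstack([np.hstack(ims[:2]),np.hstack(ims[2:])]),None,fx=1.4,fy=1.4))
E
```

```text
b1.png [ 664.7 -114.5  250.5] 89.89 6.0
b2.png [667.1   4.6 250.1] 89.9 6.7
b3.png [670.1 123.5 250. ] 89.89 7.5
b2r.png [667.    6.1 250. ] -89.98 10.2
```

View pics/bz.png

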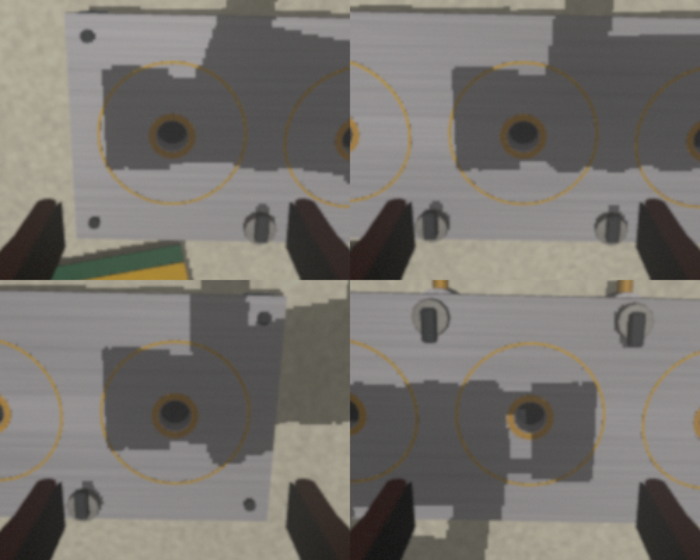

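```bash
cat >> h.py <<'E'
def load(fn):
    return cv2.imread("pics/"+fn), (viewer.camera_params("wrist"), np.load("pics/"+fn[:-4]+".npy"))
def circ(pts,n=6,tol=2.0):
    from scipy.optimize import least_squares
    p=np.asarray(pts)[:,:2]
    c=np.r_[np.median(p,0),np.median(np.linalg.norm(p-np.median(p,0),axis=1))]
    r=least_squares(lambda c:np.hypot(p[:,0]-c[0],p[:,1]-c[1])-c[2],c,loss="soft_l1",f_scale=0.7)
    res=np.abs(r.fun); return r.x,np.sqrt(np.mean((np.hypot(p[:,0]-r.x[0],p[:,1]-r.x[1])-r.x[2])**2)),len(p)
E
python3 - <<'E'
from h import *
for fn,g in [("b1.png",(665,-113)),("b2.png",(667,6)),("b3.png",(670,125)),("b2r.png",(667,6))]:
    im,cp=load(fn); h=cv2.cvtColor(im,cv2.COLOR_BGR2HSV)
    m=(h[...,0]>10)&(h[...,0]<32)&(h[...,1]>75)
    vu=np.argwhere(m); P=np.array([onplane(cp,(u,v),50) for v,u in vu])
    d=np.hypot(P[:,0]-g[0],P[:,1]-g[1])
    big=P[(d>38)&(d<56)]; sm=P[d<20]
    c,e,n=circ(big); d2=np.hypot(*(P[:,:2]-c[:2]).T); c,e,n=circ(P[np.abs(d2-c[2])<3])
    print(fn,c.round(2),round(e,2),n,"brass",circ(sm)[0].round(2))
E
```

```text
b1.png [ 665.45 -116.3    47.06] 0.43 502 brass [ 665.53 -116.38   12.85]
b2.png [667.84   3.65  47.08] 0.45 513 brass [667.91   3.6   12.84]
b3.png [670.22 123.63  47.08] 0.43 488 brass [670.36 123.59  12.84]
b2r.png [668.49   3.79  47.04] 0.47 543 brass [668.42   3.77  12.84]
```

Both circle fits are good (0.45 mm rms, spacing 119.97 mm), and the hand-eye bias is only ~0.3 mm. Now the gears: hover and measure each one.

```bash
python3 - <<'E'
from h import *
P=np.pi/2
def hov(x,y,zt,psi,fn):
    env.reach([x,y,zt+200],q(psi)); env.hold(0.15); snap("wrist",fn)
    s=env.read_state(); print(fn,s["tool_pos"].round(1),round(s["time_s"],1))
hov(470,134,36,P,"gB.png"); hov(470,-6,36,P,"gA.png")
E
cat >> h.py <<'E'
def gear_meas(fn,z0=0.):
    """silhouette of the toothed disc top (z0+14) and white dash on hub top (z0+36)"""
    im,cp=load(fn); h=cv2.cvtColor(im,cv2.COLOR_BGR2HSV)
    m=((h[...,0]>100)&(h[...,0]<128)&(h[...,1]>120)).astype(np.uint8)
    n,l,st,cc=cv2.connectedComponentsWithStats(m)
    k=min((i for i in range(1,n) if st[i,4]>1500),key=lambda i:np.hypot(cc[i,0]-255,cc[i,1]-190))
    M=(l==k).astype(np.uint8)
    ct,_=cv2.findContours(M,cv2.RETR_EXTERNAL,cv2.CHAIN_APPROX_NONE)
    ct=max(ct,key=cv2.contourArea)[:,0,:]
    c,e,_=circ([onplane(cp,p,z0+14) for p in ct])
    return im,cp,M,c,e
E
python3 - <<'E'
from h import *
out=[]
for fn in("gA.png","gB.png"):
    im,cp,M,c,e=gear_meas(fn); print(fn,c.round(2),round(e,2))
    u,v=proj(cp,[c[0],c[1],36]); print("hub centre px",u.round(1),v.round(1))
    x,y=int(u)-50,int(v)-50; z=cv2.convertScaleAbs(im[y:y+100,x:x+100],alpha=1.6)
    z=cv2.resize(z,None,fx=4,fy=4,interpolation=cv2.INTER_CUBIC); cv2.circle(z,(int((u-x+.5)*4),int((v-y+.5)*4)),3,(0,0,255),-1)
    t=[(int((a-x+.5)*4),int((b-y+.5)*4)) for a,b in [proj(cp,[c[0]+r*np.cos(q_),c[1]+r*np.sin(q_),36]) for r in(22,12.75) for q_ in np.linspace(0,6.28,60)]]
    for p in t: cv2.circle(z,p,1,(0,255,255),-1)
    out.append(z); print("offset",x,y)
cv2.imwrite("pics/gz.png",np.hstack(out))
E
```

```text
gB.png [470.1 133.9 236. ] 12.8
gA.png [470.2  -4.8 236. ] 13.6
gA.png [470.6   -6.76  37.26] 9.58
hub centre px 252.3 186.9
offset 202 136
gB.png [470.67 127.81  39.87] 2.59
hub centre px 247.6 187.0
offset 197 137
```

View pics/gz.png

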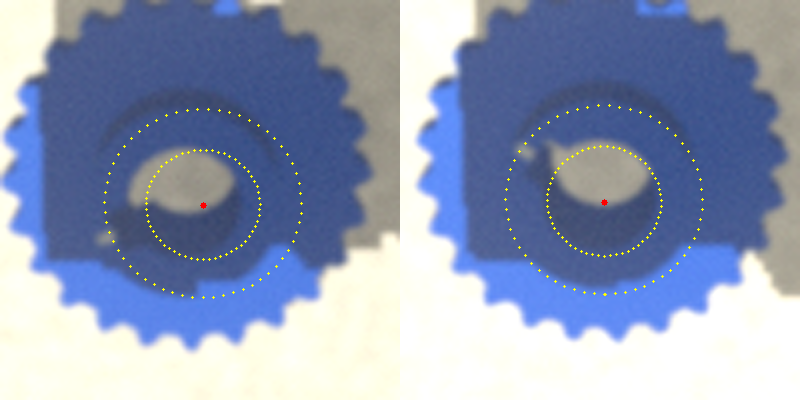

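The shadow broke the mask: the gear A fit has a 9.6 mm residual. I'll use a blue-dominance ratio instead.

```bash
python3 - <<'E'
s=open('h.py').read()
s=s.replace("m=((h[...,0]>100)&(h[...,0]<128)&(h[...,1]>120)).astype(np.uint8)","f=cv2.GaussianBlur(im,(3,3),0).astype(float); m=(f[...,0]>1.45*f[...,2]+4).astype(np.uint8)")
open('h.py','w').write(s)
E
cat > gz.py <<'E'
from h import *
import sys
z0=float(sys.argv[1]); out=[]
for fn in sys.argv[3:]:
    im,cp,M,c,e=gear_meas(fn,z0); print(fn,c.round(2),round(e,2))
    u,v=proj(cp,[c[0],c[1],z0+36])
    x,y=int(u)-50,int(v)-50; z=cv2.convertScaleAbs(im[y:y+100,x:x+100],alpha=1.6)
    z=cv2.resize(z,None,fx=4,fy=4,interpolation=cv2.INTER_CUBIC)
    t=[(int((a-x+.5)*4),int((b-y+.5)*4)) for a,b in [proj(cp,[c[0]+r*np.cos(q_),c[1]+r*np.sin(q_),z0+h]) for r,h in((45,14),(22,36),(12.75,36)) for q_ in np.linspace(0,6.28,60)]]
    for p in t: cv2.circle(z,p,1,(0,255,255),-1)
    # white dash on hub ring: bright & unsaturated pixels at r 13..22 on hub top
    g=[]
    for vv in range(int(v)-40,int(v)+40):
        for uu in range(int(u)-40,int(u)+40):
            w=onplane(cp,(uu,vv),z0+36)[:2]-c[:2]; r=np.hypot(*w)
            if 16.5<r<21.5: g.append((uu,vv,w[0],w[1],im[vv,uu,2]/max(1,im[vv,uu,0])))
    g=np.array(g); b=g[g[:,4]>0.72*g[:,4].max()]; wt=b[:,4]; w=(b[:,2:4]*wt[:,None]).sum(0)/wt.sum()
    print("dash px",b[:,:2].mean(0).round(1),len(b),"r",np.hypot(*w).round(1),"keyway deg",np.degrees(np.arctan2(w[1],w[0])).round(1))
    for q_ in b: cv2.circle(z,(int((q_[0]-x+.5)*4),int((q_[1]-y+.5)*4)),2,(0,0,255),-1)
    out.append(z)
cv2.imwrite("pics/"+sys.argv[2],np.hstack(out))
E
python3 gz.py 0 gz2.png gA.png gB.png
```

```text
gA.png [469.85 -10.99  41.55] 1.23
dash px [228.5 194.7] 15 r 19.1 keyway deg -64.6
gB.png [468.86 126.88  41.63] 1.22
dash px [227.9 174.6] 17 r 19.0 keyway deg -120.8
```

View pics/gz2.png

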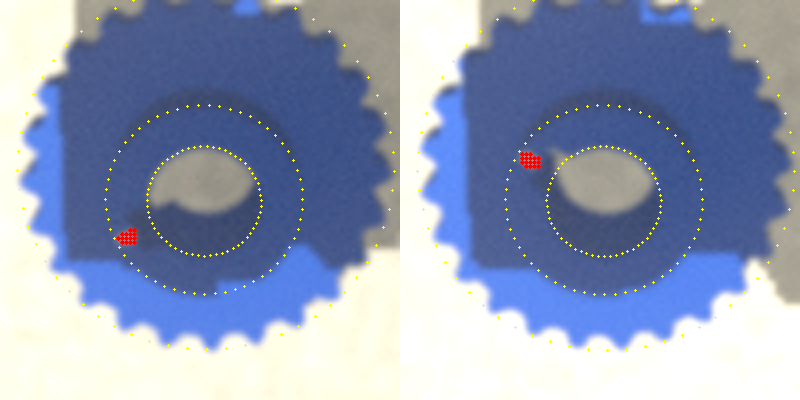

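The gear fits agree with the overlay: A (470,-11), keyway -65°; B (469,127), keyway -121°. Picking gear A and checking how well the arm tracks commands.

```bash
cat >> h.py <<'E'
def tp(): return np.array(env.read_state()["tool_pos"])
def goto(p,psi,rate=None,tol=0.35):
    """servo to p by correcting the commanded point with the read residual"""
    p=np.array(p,float); qq=q(psi)
    env.move_l(p,qq,rate=rate or 150); cmd=p.copy()
    for _ in range(3):
        env.hold(0.2); e=p-tp()
        if np.linalg.norm(e)<tol: break
        cmd=cmd+e; env.move_l(cmd,qq,rate=40)
    return p-tp(), cmd-p
E
python3 - <<'E'
from h import *
P=np.pi/2
set_gripper(62)
for i in range(4):
    print(tp().round(2),round(env.read_state()["time_s"],2)); env.hold(0.1)
print(goto([470.1,-10.9,130],P)); print(tp().round(2),np.degrees(yaw_now()).round(2),env.read_state()["time_s"])
E
```

```text
[469.98  -6.03 236.01] 14.22
[470.    -6.04 236.01] 14.32
[470.01  -6.05 236.01] 14.43
[470.    -6.05 236.01] 14.53
(array([0.03124155, 0.00337069, 0.05770293]), array([-0.02081876, -0.01942116, -0.04869215]))
[470.07 -10.9  129.94] 90.0 16.5833
```

```bash
cat > place.py <<'E'
from h import *
import sys
P=np.pi/2
def pick_place(g,b):
    set_gripper(62)
    goto([g[0],g[1],130],P)
    env.move_l([g[0],g[1],98],q(P),rate=80); env.hold(0.2)
    set_gripper(20); env.hold(0.2); s=env.read_state(); print("width",s["width"].round(1),s["force"].round(1))
    env.move_l([g[0],g[1],200],q(P)); env.hold(0.2); print("lifted width",env.read_state()["width"].round(1))
    env.move_l([b[0],b[1],200],q(P),rate=200)
    goto([b[0],b[1],155],P)
    r=env.move_l([b[0],b[1],147.5],q(P),rate=25,f_stop=12); env.hold(0.2); print("stop",r,tp().round(2),env.read_state()["force"].round(1))
    set_gripper(62); env.hold(0.1)
    env.move_l([b[0],b[1],200],q(P))
    env.reach([b[0],b[1],286],q(P)); env.hold(0.5)
if __name__=="__main__":
    a=list(map(float,sys.argv[2:])); pick_place(a[:2],a[2:4]); snap("wrist",sys.argv[1]); print(env.read_state()["time_s"])
E
python3 place.py gA_placed.png 470.1 -10.9 665.8 -116.25 && python3 gz.py 50 gz3.png gA_placed.png
```

```text
Traceback (most recent call last):
  File "place.py", line 17, in <module>
    a=list(map(float,sys.argv[2:])); pick_place(a[:2],a[2:4]); snap("wrist",sys.argv[1]); print(env.read_state()["time_s"])
                                     ~~~~~~~~~~^^^^^^^^^^^^^^
  File "place.py", line 8, in pick_place
    set_gripper(20); env.hold(0.2); s=env.read_state(); print("width",s["width"].round(1),s["force"].round(1))
                                                                      ^^^^^^^^^^^^^^^^
AttributeError: 'float' object has no attribute 'round'
```

A print bug stopped the script with the gripper closed on the hub. I'll fix it and rerun, which regrasps.

```bash
sed -i 's/s\["width"\].round(1)/round(s["width"],1)/; s/env.read_state()\["width"\].round(1)/round(env.read_state()["width"],1)/' place.py
python3 place.py gA_placed.png 470.1 -10.9 665.8 -116.25 && python3 gz.py 50 gz3.png gA_placed.png
```

```text
width 43.0 [-0.8 -0.5  4.4]
lifted width 42.7
stop True [ 665.89 -116.28  147.76] [ 0.6 -0.6  5.7]
28.5167
gA_placed.png [ 665.53 -115.39   41.74] 1.27
dash px [235.8 195.4] 14 r 19.5 keyway deg -65.1
```

View pics/gz3.png

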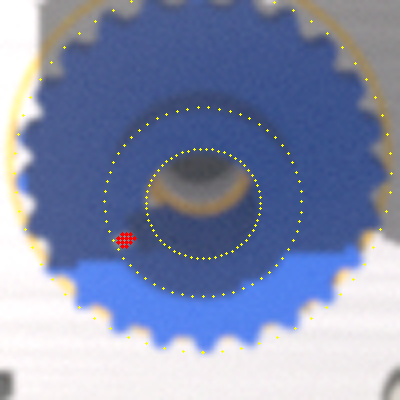

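View pics/gA_placed.png

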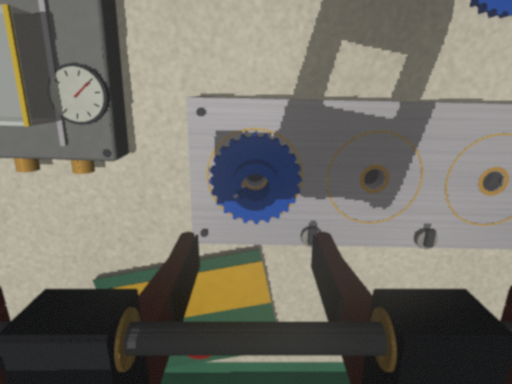

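Gear A sits centred on bush 1, keyway -65°, within 1 mm. I'll look at gear B again before picking it.

```bash
python3 - <<'E'
from h import *
env.reach([469,127,236],q(np.pi/2)); env.hold(0.4); snap("wrist","gB2.png"); print(env.read_state()["time_s"])
E
python3 gz.py 0 gz4.png gB2.png
```

```text
30.175
gB2.png [468.83 126.93  41.41] 1.22
dash px [236.3 175.3] 18 r 19.0 keyway deg -121.3
```

View pics/gz4.png

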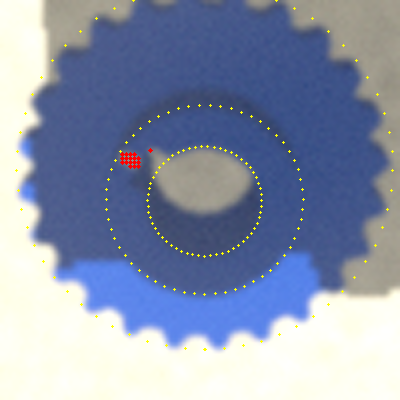

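Gear B has not moved. Picking it up and placing it on bush 3.

```bash
python3 place.py gB_placed.png 469.1 126.95 670.55 123.7 && python3 gz.py 50 gz5.png gB_placed.png
```

```text
width 43.3 [-0.4 -0.3  4.6]
lifted width 43.4
stop True [670.63 123.71 147.75] [0.3 0.1 5.6]
40.1417
gB_placed.png [670.2  124.45  41.71] 1.29
dash px [237.4 175.8] 20 r 18.8 keyway deg -121.9
```

View pics/gz5.png

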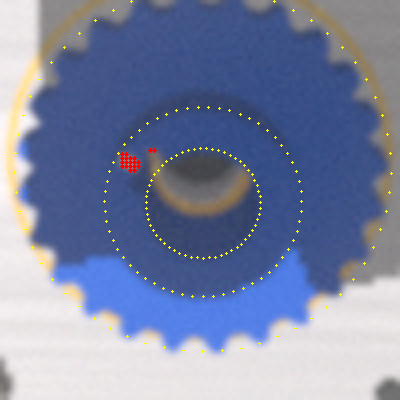

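View pics/gB_placed.png

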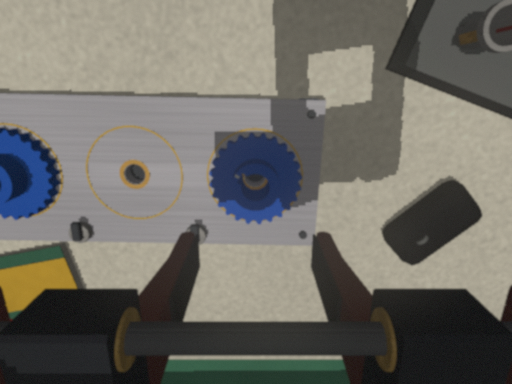

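Both gears are seated on their rings, within ~1 mm. The tidied keyways are A ≈ -64.5° and B ≈ -122°. Now I look at the shafts from 200 mm above their tops.

Run:
```python
from h import *
P=np.pi/2
env.reach([538,311,360],q(P)); env.hold(0.4); snap("wrist","sC.png")
env.reach([465,341,360],q(P)); env.hold(0.4); snap("wrist","sA.png"); print(env.read_state()["time_s"])
o=[]
for f in("sC.png","sA.png"):
    im,cp=load(f); o.append(cv2.resize(cv2.convertScaleAbs(im[140:240,205:305],alpha=1.6),None,fx=4,fy=4,interpolation=cv2.INTER_CUBIC))
cv2.imwrite("pics/sz.png",np.hstack(o))
```

```text
42.4083
```

View pics/sz.png

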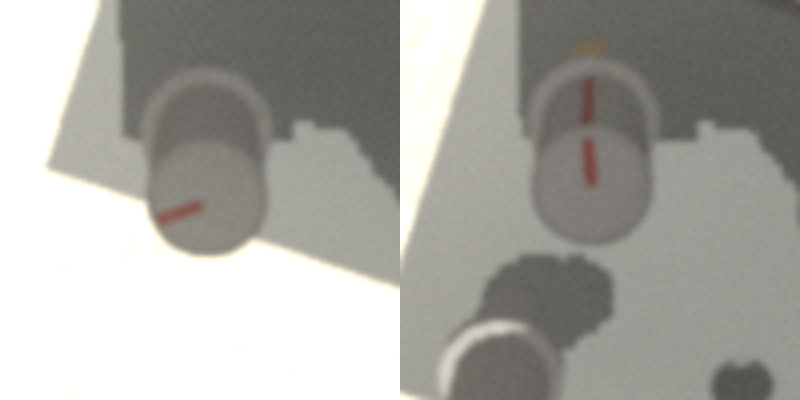

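```bash
cat > sh.py <<'E'
from h import *
import sys
def shaft(fn,uv0,zt=160.,out=None):
    im,cp=load(fn); g=cv2.GaussianBlur(cv2.cvtColor(im,cv2.COLOR_BGR2GRAY),(3,3),0).astype(np.float32)
    c=onplane(cp,uv0,zt)[:2]
    for it in range(4):
        pts=[]
        for a in np.linspace(0,2*np.pi,90,endpoint=False):
            d=np.array([np.cos(a),np.sin(a)]); rs=np.arange(10.5,17.6,.25)
            px=np.array([proj(cp,[*(c+r*d),zt]) for r in rs],np.float32)
            val=cv2.remap(g,px[:,:1],px[:,1:],cv2.INTER_LINEAR)[:,0]; gr=np.abs(np.gradient(val))
            if gr.max()>1.5: pts.append(c+rs[gr.argmax()]*d)
        pts=np.array(pts)
        from scipy.optimize import least_squares
        r=least_squares(lambda x:np.hypot(*(pts-x).T)-14,c,loss="cauchy",f_scale=.4); c=r.x
    print(fn,"centre",c.round(2),"inl",int((np.abs(np.hypot(*(pts-c).T)-14)<.7).sum()),"of",len(pts))
    f=im.astype(float); m=(f[...,2]>1.35*f[...,1]+8)
    vu=np.argwhere(m); W=np.array([onplane(cp,(u,v),zt)[:2]-c for v,u in vu]); k=np.hypot(*W.T)<13.8; W=W[k]
    mid=W.mean(0); _,_,vt=np.linalg.svd(W-mid); d=vt[0]*np.sign(vt[0]@mid)
    far=W[np.hypot(*W.T)>5].mean(0)
    print(" n",len(W),"line dir",np.degrees(np.arctan2(d[1],d[0])).round(1),"centre->line",np.degrees(np.arctan2(far[1],far[0])).round(1),"mid",mid.round(1))
    return c
if __name__=="__main__":
    shaft("sC.png",(205+207/4-.4,140+199/4-.4)); shaft("sA.png",(205+192/4-.4,140+188/4-.4))
E
python3 sh.py
```

```text
sC.png centre [540.46 312.2 ] inl 59 of 68
 n 1 line dir 0.0 centre->line -60.0 mid [ 3.9 -6.7]
sA.png centre [465.12 339.  ] inl 54 of 70
 n 14 line dir -176.0 centre->line -173.7 mid [-6.  -0.7]
```

```bash
sed -i 's/f=im.astype(float); m=(f\[...,2\]>1.35\*f\[...,1\]+8)/f=cv2.GaussianBlur(im,(3,3),0).astype(float); m=(f[...,2]>1.25*f[...,1]+4)/' sh.py; python3 sh.py
```

```text
sC.png centre [540.46 312.2 ] inl 59 of 68
 n 19 line dir -68.8 centre->line -61.6 mid [ 3.6 -6.4]
sA.png centre [465.12 339.  ] inl 54 of 70
 n 29 line dir -176.2 centre->line -175.3 mid [-5.4 -0.5]
```

Run:
```python
from h import *
for ps,n in((0,"sC0.png"),(0.6,"sC1.png")):
    env.reach([540,312,330],q(ps)); env.hold(0.5); snap("wrist",n)
    im,cp=load(n); print(proj(cp,[540.4,312.2,160]).round(1),tp().round(1),env.read_state()["time_s"])
    u,v=proj(cp,[540.4,312.2,160]).round().astype(int)
    z=cv2.resize(cv2.convertScaleAbs(im[v-50:v+50,u-50:u+50],alpha=1.6),None,fx=4,fy=4,interpolation=cv2.INTER_CUBIC); cv2.imwrite("pics/z_"+n,z)
from sh import shaft
for n in("sC0.png","sC1.png"):
    im,cp=load(n); shaft(n,proj(cp,[540.4,312.2,160]))
a,b=cv2.imread("pics/z_sC0.png"),cv2.imread("pics/z_sC1.png"); cv2.imwrite("pics/sz2.png",np.hstack([a,b]))
```

```text
[254.  199.1] [540. 312. 330.] 44.275
[253.9 198.4] [540. 312. 330.] 45.45
sC0.png centre [541.91 313.51] inl 39 of 73
 n 38 line dir -70.8 centre->line -72.0 mid [ 2.2 -7.1]
sC1.png centre [541.19 313.09] inl 50 of 75
 n 41 line dir -71.0 centre->line -68.0 mid [ 2.8 -6.8]
```

View pics/sz2.png

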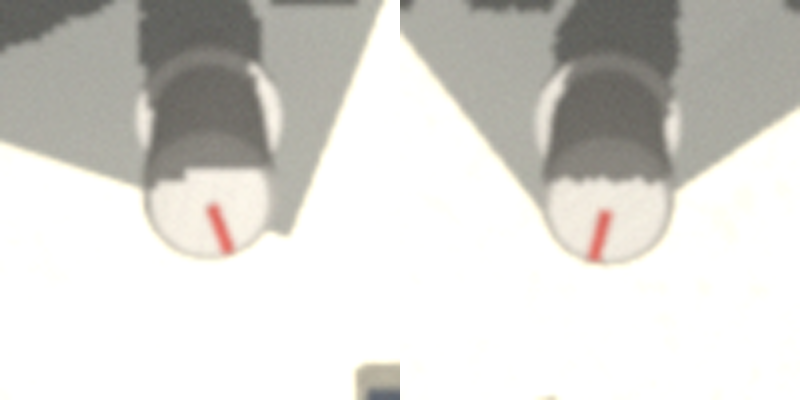

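Key of shaft C is ≈ -70.3° (three line fits: -68.8, -70.8, -71.0). The top centre is ≈ (541.1, 312.8). Grasp it and take it to bush 1, turned by +5.8°.

```bash
cat > ins.py <<'E'
from h import *
import sys
D=np.radians
def grab(x,y,psi):
    set_gripper(50)
    env.reach([x,y,270],q(psi)); goto([x,y,245],psi)
    r=env.move_l([x,y,191],q(psi),rate=80,f_stop=15); env.hold(0.2); print("down",r,tp().round(2))
    set_gripper(10); env.hold(0.2); s=env.read_state(); print("grip",round(s["width"],1),s["force"].round(1),s["wrist_torque"].round(2))
    env.move_l([x,y,305],q(psi),rate=100); env.hold(0.2); s=env.read_state(); print("lift",round(s["width"],1),s["force"].round(1),s["wrist_torque"].round(2),round(s["time_s"],1))
def down(x,y,psi,z,rate=30,f=15):
    r=env.move_l([x,y,z],q(psi),rate=rate,f_stop=f); env.hold(0.15); s=env.read_state()
    print("to",z,"stopped",r,tp().round(2),s["force"].round(1),s["wrist_torque"].round(2),round(s["width"],1),round(s["time_s"],1)); return r
E
python3 - <<'E'
from ins import *
grab(541.1,312.8,D(90))
x,y,ps=665.8,-116.25,D(95.8)
env.move_l([x,y,305],q(ps),rate=250); print(goto([x,y,275],ps))
if not down(x,y,ps,232): down(x,y,ps,221)
snap("side","ins1_side.png"); snap("wrist","ins1_w.png");
E
```

```text
down False [541.36 312.94 191.61]
grip 27.6 [-0.2 -1.4  2.2] [-0.29  0.04 -0.04]
lift 27.8 [-0.6 -0.3 -4.3] [0.07 0.01 0.04] 51.4
(array([ 0.03361237, -0.09675687,  0.10953565]), array([-0.00576462,  0.06702774, -0.08236676]))
to 232 stopped False [ 665.88 -116.25  232.2 ] [-0.  -0.7 -4. ] [ 0.01 -0.   -0.01] 27.1 56.5
to 221 stopped False [ 665.84 -116.25  221.06] [-0.1  0.5 -5. ] [0.09 0.05 0.01] 27.8 57.2
```

View pics/ins1_w.png

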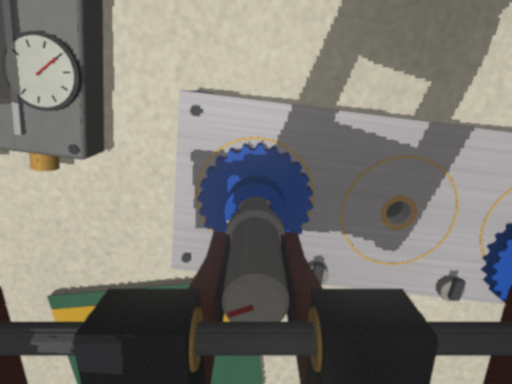

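The foot is in the bush 10 mm deep with no contact force. Continuing down to the key and on to home.

Run:
```python
from ins import *
x,y,ps=665.8,-116.25,D(95.8)
if not down(x,y,ps,210,20,15): down(x,y,ps,186,20,25)
snap("wrist","ins2_w.png")
```

```text
to 210 stopped False [ 665.84 -116.23  210.13] [-0.4  0.6 -4.7] [0.07 0.07 0.01] 27.9 58.1
to 186 stopped False [ 665.86 -116.31  188.05] [-5.9  1.  11. ] [0.31 1.16 0.  ] 27.7 59.6
```

View pics/ins2_w.png

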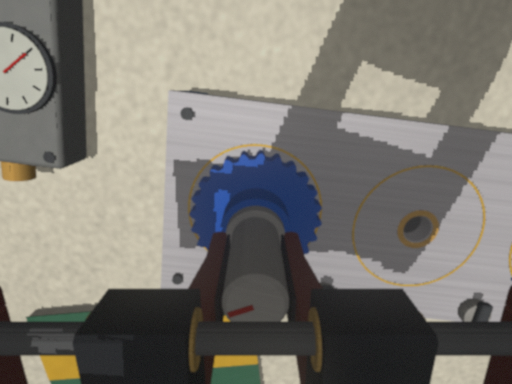

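It went home: TCP z 188.05 against an expected 188, in firm contact. Release, check, then view shaft A from a second yaw.

Run:
```python
from ins import *
x,y,ps=665.8,-116.25,D(95.8)
set_gripper(50); env.hold(0.1)
env.move_l([x,y,290],q(ps),rate=150); env.reach([x,y,357],q(D(90))); env.hold(0.5); snap("wrist","chkA.png")
im,cp=load("chkA.png"); print("top expected px for home",proj(cp,[665.8,-116.25,157]).round(1))
for p,n in((0.,"sA0.png"),(D(-35),"sA1.png")):
    env.reach([466,340,330],q(p)); env.hold(0.5); snap("wrist",n)
print(env.read_state()["time_s"])
from sh import shaft
for n in("sA0.png","sA1.png"):
    i2,cp2=load(n); c=proj(cp2,[465.5,339.5,160]); shaft(n,c)
    u,v=c.round().astype(int); cv2.imwrite("pics/z_"+n,cv2.resize(cv2.convertScaleAbs(i2[v-50:v+50,u-50:u+50],alpha=1.5),None,fx=2.6,fy=2.6,interpolation=cv2.INTER_CUBIC))
shaft("chkA.png",proj(cp,[665.8,-116.25,157]),157)
u,v=proj(cp,[665.8,-116.25,157]).round().astype(int)
cv2.imwrite("pics/sz3.png",np.hstack([cv2.imread("pics/z_sA0.png"),cv2.imread("pics/z_sA1.png"),cv2.resize(cv2.convertScaleAbs(im[v-65:v+65,u-65:u+65],alpha=1.5),None,fx=2,fy=2,interpolation=cv2.INTER_CUBIC)]))
```

```text
top expected px for home [254.3 186.9]
65.8833
sA0.png centre [466.31 340.27] inl 43 of 72
 n 40 line dir -173.9 centre->line -167.9 mid [-6.4 -1.5]
sA1.png centre [467.07 340.45] inl 54 of 72
 n 36 line dir -176.7 centre->line -168.6 mid [-7.9 -1.7]
chkA.png centre [ 665.56 -115.76] inl 32 of 37
 n 19 line dir -62.7 centre->line -59.1 mid [ 3.9 -6.3]
```

View pics/sz3.png

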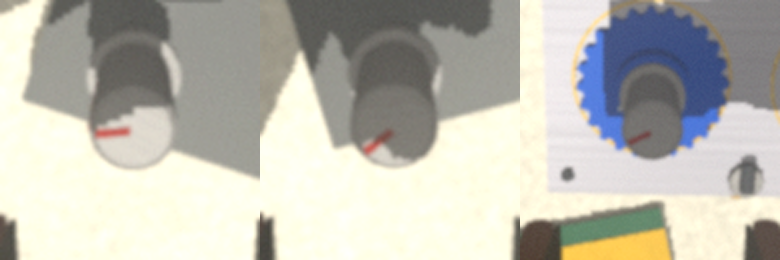

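Shaft C stands home, upright in gear A. Shaft A key is ≈ -175.5°, centre ≈ (466.2, 340). Grasp it at yaw 0 and insert it over bush 3, turned +53.5°.

Run:
```python
from ins import *
grab(466.2,340.0,D(0))
x,y,ps=670.55,123.7,D(53.5)
env.move_l([466.2,340,305],q(D(0)))
env.reach([x,y,305],q(ps)); print(goto([x,y,275],ps))
if not down(x,y,ps,232): down(x,y,ps,221)
snap("wrist","ins3_w.png")
```

```text
down False [466.45 340.19 191.57]
grip 28.0 [-1.5 -0.2  2.2] [-0.03  0.4  -0.01]
lift 27.9 [-0.2 -0.  -4.7] [-0.03  0.05  0.04] 71.3
(array([ 0.03144886, -0.05851376,  0.10117773]), array([-0.02352855,  0.05702323, -0.07446014]))
to 232 stopped True [670.77 123.77 266.78] [-1.1  0.8  5.7] [-0.08  0.29 -0.07] 27.9 75.0
```

View pics/ins3_w.png

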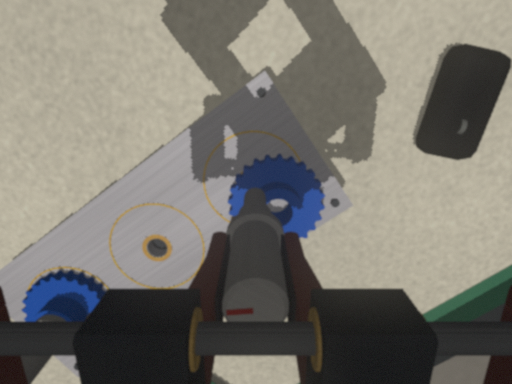

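Gear B has been knocked off its ring: it now sits ~(278,195), with the yellow ring to its left, and the shaft stopped on the hub at z 86. I'll return the shaft to its own rack hole at the exact pickup pose, then find the gear again.

Run:
```python
from ins import *
x,y,ps=670.55,123.7,D(53.5)
env.move_l([x,y,310],q(ps)); env.reach([466.2,340,310],q(0.)); goto([466.2,340,250],0.)
x,y=466.2,340
if not down(x,y,0.,224,40,15): 
    if not down(x,y,0.,193,40,15): down(x,y,0.,190.5,15,12)
```

```text
to 224 stopped False [466.37 340.11 224.32] [-0.5  0.3 -4.3] [-0.09  0.06 -0.03] 28.0 79.4
to 193 stopped False [466.34 340.1  193.3 ] [-0.4  0.6 -4.3] [-0.08  0.02  0.03] 28.0 80.4
to 190.5 stopped True [466.49 340.21 191.08] [-0.4  0.2  5.9] [-0.15  0.18  0.01] 27.6 80.8
```

```bash
python3 - <<'E'
from ins import *
set_gripper(55); env.hold(0.1); env.move_l([466.2,340,290],q(0.))
snap("wrist","bk.png"); env.reach([670,123,286],q(D(90))); env.hold(0.5); snap("wrist","gB3.png"); print(env.read_state()["time_s"])
im,cp,M,c,e=gear_meas("gB3.png",50); print(c.round(2),e)
E
python3 gz.py 50 gz6.png gB3.png
```

```text
84.75
[695.88 129.86  42.22] 1.1423200237985178
gB3.png [695.88 129.86  42.22] 1.14
dash px [243.9 203.9] 14 r 18.8 keyway deg -119.8
```

View pics/gB3.png

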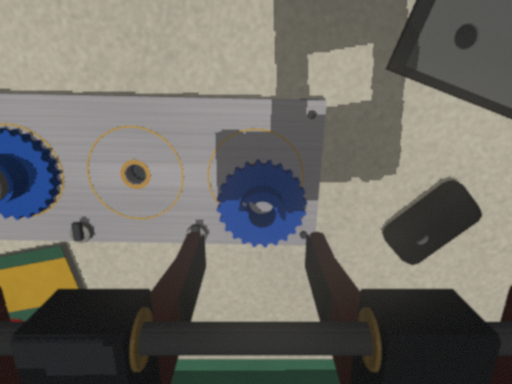

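View pics/gz6.png

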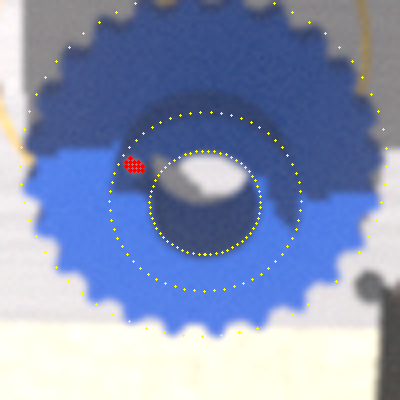

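View pics/bk.png

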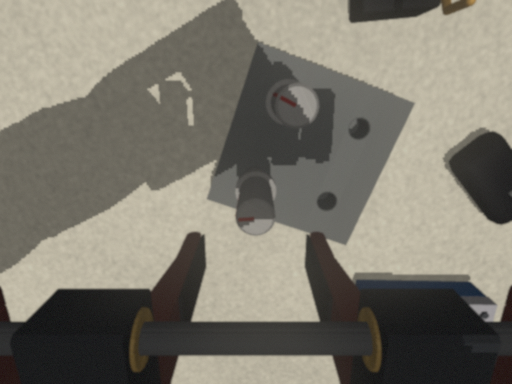

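Shaft A is back upright in its hole. Gear B lies flat on the plate at (695.9,129.9), 26 mm off. Regrasp it on the plate and put it back on bush 3.

```bash
python3 - <<'E'
from h import *
P=np.pi/2; gx,gy=696.2,129.2; bx,by=670.55,123.7
set_gripper(62); goto([gx,gy,180],P)
env.move_l([gx,gy,148],q(P),rate=80,f_stop=15); env.hold(0.2)
set_gripper(20); env.hold(0.2); print(env.read_state()["width"],tp().round(1))
env.move_l([gx,gy,175],q(P)); env.move_l([bx,by,175],q(P),rate=60); goto([bx,by,155],P)
r=env.move_l([bx,by,147.5],q(P),rate=25,f_stop=12); env.hold(0.2); print(r,tp().round(2))
set_gripper(62); env.hold(0.1); env.move_l([bx,by,200],q(P)); env.reach([bx,by,286],q(P)); env.hold(0.5); snap("wrist","gB4.png"); print(env.read_state()["time_s"])
E
python3 gz.py 50 gz7.png gB4.png
```

```text
43.42734384655532 [696.3 129.2 148.2]
True [670.64 123.72 147.7 ]
93.425
gB4.png [670.58 124.47  41.71] 1.3
dash px [237.4 176.5] 17 r 18.7 keyway deg -121.4
```

View pics/gz7.png

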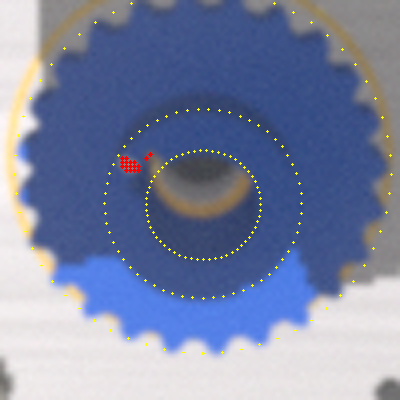

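The gear is back on the ring with its keyway at ≈ -121°. Fetch shaft A again.

Run:
```python
from ins import *
grab(466.2,340.0,D(0))
x,y,ps=670.55,123.7,D(54.2)
env.reach([x,y,305],q(ps)); print(goto([x,y,275],ps))
if not down(x,y,ps,232):
    if not down(x,y,ps,221): 
        if not down(x,y,ps,210,20,15): down(x,y,ps,186,20,25)
snap("wrist","ins4_w.png")
```

```text
down False [466.45 340.17 191.56]
grip 27.9 [-0.6  0.3  2.4] [-0.1   0.16 -0.01]
lift 27.4 [ 0.5  0.2 -4.7] [-0.05  0.05  0.02] 100.2
(array([ 0.06296582, -0.07536732,  0.1117271 ]), array([-0.03537293,  0.06761264, -0.06056539]))
to 232 stopped False [670.62 123.69 232.17] [ 0.6 -0.3 -5. ] [-0.02  0.06 -0.  ] 27.4 104.7
to 221 stopped True [669.45 123.54 223.59] [-0.2  0.1 -5.2] [-0.03 -0.02 -0.06] 27.6 105.1
```

View pics/ins4_w.png

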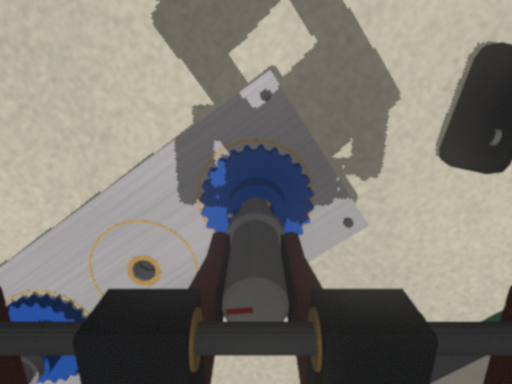

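Run:
```python
from ins import *
env.hold(0.3); s=env.read_state(); print(tp().round(2),np.degrees(yaw_now()).round(2),s["force"].round(2),s["wrist_torque"].round(2),s["dq"].round(3))
```

```text
[669.63 123.55 223.96] 54.2 [-0.4   0.26 -4.3 ] [-0.01 -0.   -0.03] [ 0.001 -0.001 -0.    -0.     0.001 -0.002]
```

The arm is at rest and force-free with the foot 6–7 mm in the bush. It gave about 1 mm towards -x, so the shaft sits slightly off in the pads. Continue from this xy.

Run:
```python
from ins import *
x,y,ps=669.65,123.55,D(54.2)
for z,f in((215,15),(205,15),(187,25)):
    if down(x,y,ps,z,20,f): break
```

```text
to 215 stopped False [669.49 123.56 214.88] [-0.4  0.5 -5.8] [0.09 0.29 0.01] 27.7 106.2
to 205 stopped False [669.53 123.54 204.79] [-1.2  0.2 -5.8] [0.2  0.44 0.01] 27.3 107.0
to 187 stopped False [669.58 123.58 188.15] [-8.   0.3  7.7] [-0.01  1.52 -0.03] 27.7 108.2
```

Home at z 188.15. Release, check both assemblies, then hover over the knob.

Run:
```python
from ins import *
x,y,ps=669.58,123.56,D(54.2)
set_gripper(50); env.hold(0.1); env.move_l([x,y,290],q(ps),rate=150)
env.reach([660,4,360],q(D(90))); env.hold(0.5); snap("wrist","chk2.png")
env.reach([455,-350,274],q(D(90))); env.hold(0.5); im,cp=snap("wrist","knob1.png"); print(env.read_state()["time_s"],tp())
cv2.imwrite("pics/knob1z.png",cv2.resize(cv2.convertScaleAbs(im[100:260,150:350],alpha=1.3),None,fx=4,fy=3.7,interpolation=cv2.INTER_CUBIC))
```

```text
113.15 [ 455.04456356 -349.93209709  273.98579537]
```

View pics/chk2.png

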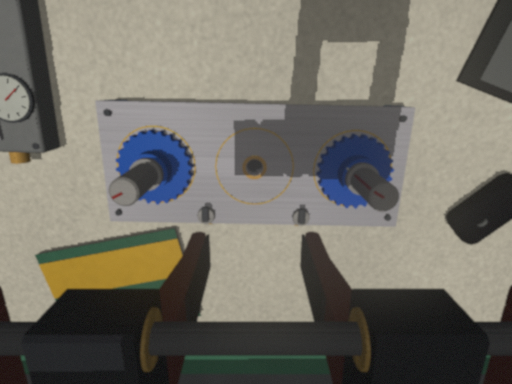

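View pics/knob1z.png

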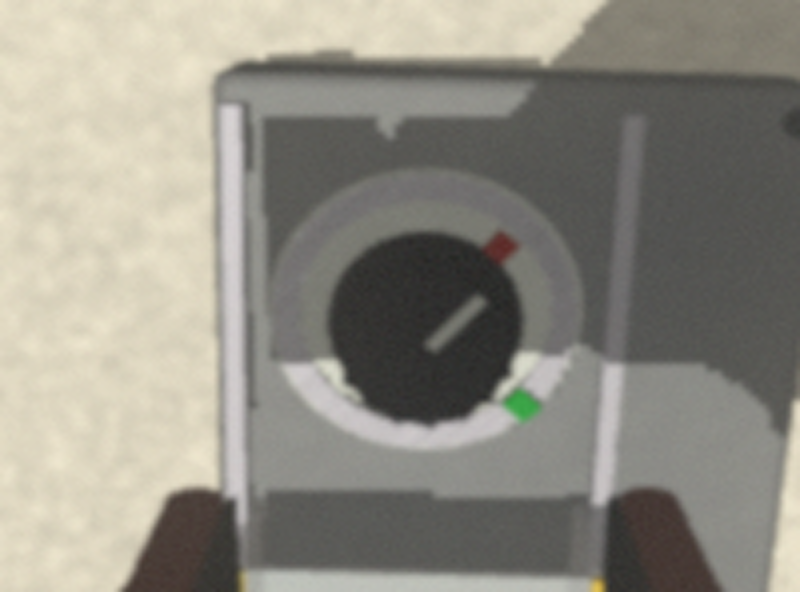

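Both gears are on their rings with shafts standing in them. On the panel, the pointer is red at ~(501,247 zoomed) and the green mark at ~(522,405). Compute the knob axis and angles.

```bash
cat > kn.py <<'E'
from h import *
def ptr(fn,c,zp=44.,zm=42.):
    im,cp=load(fn); f=cv2.GaussianBlur(im,(3,3),0).astype(float); o={}
    for n,m,z in(("ptr",f[...,2]>1.35*np.maximum(f[...,1],f[...,0])+6,zp),("mark",f[...,1]>1.35*np.maximum(f[...,2],f[...,0])+6,zm)):
        vu=np.argwhere(m)
        W=np.array([onplane(cp,(u,v),z)[:2] for v,u in vu]); k=np.abs(np.hypot(*(W-c).T)-30)<12
        w=W[k].mean(0)-c; o[n]=np.degrees(np.arctan2(w[1],w[0])); print(n,int(k.sum()),"r",np.hypot(*w).round(1),"deg",o[n].round(1))
    print("clockwise to go (deg)",((o["ptr"]-o["mark"]+180)%360-180).round(1)); return o
if __name__=="__main__":
    im,cp=load("knob1.png"); U=lambda x,y:(150+(x+.5)/4-.5,100+(y+.5)/3.7-.5)
    for nm,pts,z in(("ring",[(268,310),(583,310),(426,168),(426,450)],41.5),("knob",[(328,327),(522,327),(425,231),(425,424)],74)):
        P=np.array([onplane(cp,U(*p),z)[:2] for p in pts]); print(nm,P.round(1).tolist(),circ(P)[0].round(2))
    c=np.array([circ([onplane(cp,U(*p),41.5) for p in [(268,310),(583,310),(426,168),(426,450)]])[0][:2]])[0]
    ptr("knob1.png",c)
E
python3 kn.py
```

```text
ring [[461.6, -387.5], [461.7, -309.2], [423.4, -348.2], [502.3, -348.2]] [ 462.86 -348.35   39.34]
knob [[456.6, -370.3], [456.6, -326.9], [432.9, -348.6], [481.8, -348.6]] [ 457.64 -348.6    23.05]
ptr 30 r 25.9 deg 136.4
mark 47 r 35.7 deg 43.3
clockwise to go (deg) 93.1
```

Axis ≈ (462.3,-348.3) (ring fit plus top-edge check); 93° clockwise to go. Grip at yaw -20° and turn to -113°, with the fingertips kept above the flange.

Run:
```python
from ins import *
x,y=462.3,-348.3; a=-20.
print(env.ik([x,y,133.5],q(D(a))) , env.ik([x,y,133.5],q(D(a-94))))
set_gripper(52); env.reach([x,y,200],q(D(a))); goto([x,y,165],D(a))
print("down",env.move_l([x,y,133.5],q(D(a)),rate=60,f_stop=10),tp().round(1))
set_gripper(20); env.hold(0.2); s=env.read_state(); print(round(s["width"],1),s["force"].round(1),tp().round(2))
for t in np.arange(1,8)/7*93:
    env.reach([x,y,133.5],q(D(a-t)))
env.hold(0.4); s=env.read_state(); print(np.degrees(yaw_now()),tp().round(2),round(s["width"],1),s["force"].round(1),s["wrist_torque"].round(2))
set_gripper(52); env.hold(0.1); env.move_l([x,y,200],q(D(a-93)))
env.reach([455,-350,274],q(D(-90))); env.hold(0.5); im,cp=snap("wrist","knob2.png"); print(env.read_state()["time_s"])
from kn import ptr
c=np.array([462.3,-348.3]); ptr("knob2.png",c)
cv2.imwrite("pics/knob2z.png",cv2.resize(cv2.convertScaleAbs(im[100:260,150:350],alpha=1.3),None,fx=4,fy=3.7,interpolation=cv2.INTER_CUBIC))
```

```text
[-6.66238416e-01  5.96551280e-01  1.82291597e+00 -4.44089210e-16
  7.22125407e-01 -3.17172566e-01] [-6.66238416e-01  5.96551280e-01  1.82291597e+00 -4.44089210e-16
  7.22125407e-01  1.32343693e+00]
down False [ 462.3 -348.3  133.3]
39.2 [-1.7  0.8  4.5] [ 462.29 -348.38  133.84]
-112.24609097751721 [ 462.6  -349.15  133.85] 39.6 [-2.  -5.5  4.8] [-0.92  0.54 -0.02]
122.6917
ptr 42 r 27.3 deg 45.5
mark 54 r 36.1 deg 43.3
clockwise to go (deg) 2.2
```

View pics/knob2z.png

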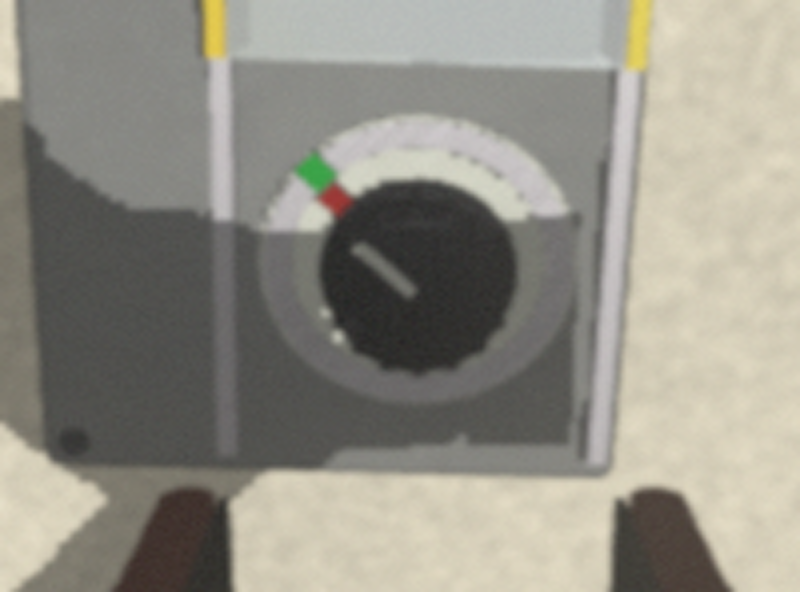

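The pointer is radially in line with the green mark (~2° residual by the mask, tolerance 8°), and the mark hasn't moved. Now I locate the cover tab.

Run:
```python
from ins import *
env.reach([573,-345,311],q(D(-90))); env.hold(0.5); im,cp=snap("wrist","tab1.png"); print(env.read_state()["time_s"])
h=cv2.cvtColor(im,cv2.COLOR_BGR2HSV); m=((h[...,0]>18)&(h[...,0]<35)&(h[...,1]>110)).astype(np.uint8)
n,l,st,cc=cv2.connectedComponentsWithStats(m)
for i in range(1,n):
    if st[i,4]>60:
        ct,_=cv2.findContours((l==i).astype(np.uint8),0,2); r=cv2.minAreaRect(ct[0]); b=cv2.boxPoints(r)
        print(st[i],cc[i].round(1),"z111:",onplane(cp,cc[i],111)[:2].round(1),"box@111",[onplane(cp,p,111)[:2].round(1).tolist() for p in b])
cv2.imwrite("pics/tab1z.png",cv2.resize(cv2.convertScaleAbs(im[90:290,130:380],alpha=1.3),None,fx=3,fy=3,interpolation=cv2.INTER_CUBIC))
```

```text
123.8083
[207  81  18  15 170] [215.3  87.7] z111: [ 659.5 -312.2] box@111 [[664.7, -305.7], [664.7, -319.5], [653.8, -319.2], [653.8, -305.2]]
[268  82  12  15  77] [272.8  89.2] z111: [ 658.3 -359.2] box@111 [[663.8, -355.2], [663.8, -364.1], [652.9, -364.3], [653.0, -355.3]]
[217 141   4  88 226] [218.5 177.8] z111: [ 583.5 -312.2] box@111 [[616.1, -312.0], [616.1, -314.6], [535.1, -311.8], [535.1, -309.1]]
[301 143  10  90 302] [305.2 187. ] z111: [ 575.  -389.4] box@111 [[531.2, -386.4], [614.4, -389.2], [614.1, -392.1], [530.9, -389.6]]
[243 184  41  18 611] [261.9 193.7] z111: [ 568.6 -350.7] box@111 [[577.8, -333.8], [577.7, -369.5], [561.7, -369.9], [561.7, -333.6]]
[136 308  22  65 621] [143.9 340.7] z111: [ 406.3 -227.3] box@111 [[365.7, -211.3], [448.7, -227.7], [446.3, -246.0], [363.0, -230.9]]
[353 310  22  62 469] [367.6 346. ] z111: [ 399.3 -463.4] box@111 [[442.9, -443.5], [445.4, -461.6], [367.0, -477.5], [364.1, -458.1]]
```

View pics/tab1z.png

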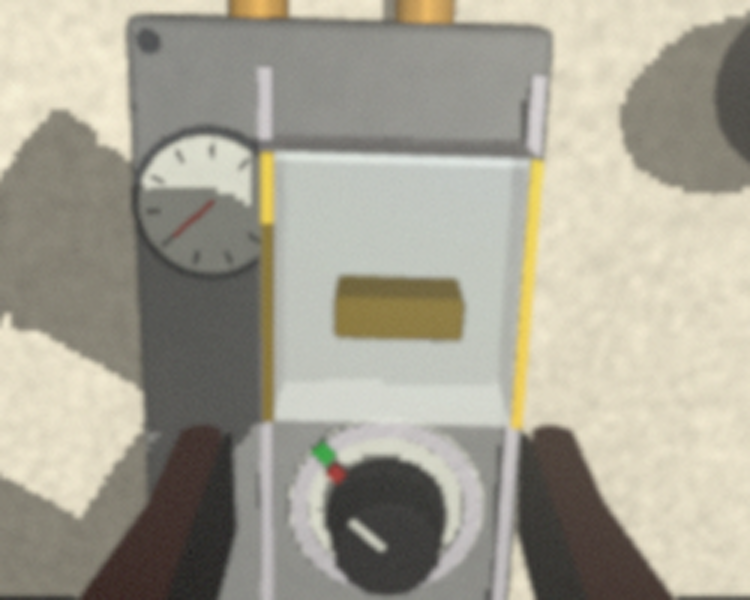

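Tab top face centre is ~(568.7,-351.2), and the slide direction from the cover edges is (-1,+0.034). Grip the tab with the jaws along the slide and pull it over the knob to the stop.

Run:
```python
from ins import *
x,y,a=568.7,-351.2,D(-1.9); d=np.array([-1,0.034]); d/=np.linalg.norm(d)
set_gripper(40); env.reach([x,y,240],q(a)); goto([x,y,205],a)
print("down",env.move_l([x,y,169],q(a),rate=60,f_stop=8),tp().round(1))
set_gripper(8); env.hold(0.2); s=env.read_state(); p0=tp(); print("grip",round(s["width"],1),p0.round(2),s["force"].round(1))
e=p0[:2]+d*119
r=env.move_l([e[0],e[1],169],q(a),rate=60,f_stop=15); env.hold(0.3); s=env.read_state(); print("slide stop",r,"travel",np.linalg.norm(tp()[:2]-p0[:2]).round(2),tp().round(2),s["force"].round(1),round(s["width"],1),round(s["time_s"],1))
```

```text
down False [ 568.8 -351.3  169. ]
grip 13.8 [ 568.77 -351.26  169.28] [-1.9 -0.6  4. ]
slide stop True travel 106.92 [ 461.91 -348.03  169.27] [-1.8  1.5  0.6] 13.7 130.5
```

Run:
```python
from ins import *
s=env.read_state(); p=tp(); print(p.round(2),s["force"].round(1))
im,cp=snap("side","cov_side.png"); im2,cp2=snap("scene","cov_scene.png")
cv2.imwrite("pics/cov.png",np.hstack([cv2.resize(im[80:180,220:340],None,fx=3.2,fy=3.2,interpolation=cv2.INTER_CUBIC),cv2.resize(im2[140:240,90:210],None,fx=3.2,fy=3.2,interpolation=cv2.INTER_CUBIC)]))
```

```text
[ 461.91 -348.03  169.27] [-1.8  1.5  0.6]
```

View pics/cov.png

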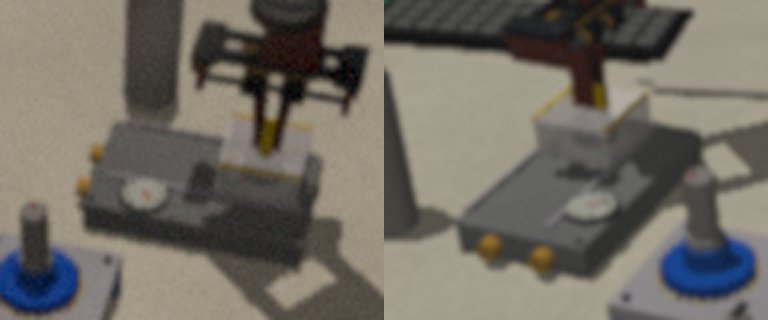

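The cover is over the knob, but the stop was reported at 107 mm of travel. Push on gently to see whether that was the real stop.

Run:
```python
from ins import *
a=D(-1.9); d=np.array([-1,0.034]); d/=np.linalg.norm(d); p=tp()
for f in(12,20):
    b=tp(); e=b[:2]+d*10
    r=env.move_l([e[0],e[1],169],q(a),rate=20,f_stop=f); s=env.read_state(); print(r,tp().round(2),(tp()-p).round(2),s["force"].round(1),s["width"]); env.hold(0.3); print(tp().round(2),env.read_state()["force"].round(1))
```

```text
True [ 461.55 -347.96  169.25] [-0.43  0.07 -0.03] [2.5 1.2 2.6] 13.889433370969721
[ 461.61 -347.98  169.24] [ 3.7 -1.4  5.9]
True [ 461.26 -347.94  169.24] [-0.72  0.1  -0.03] [3.3 0.7 0.8] 13.789221535934264
[ 461.3  -347.96  169.25] [2.2 0.8 2.2]
```

That is a hard stop: less than 1 mm of give at 20 N. Release and verify from above.

Run:
```python
from ins import *
a=D(-1.9); p=tp()
set_gripper(40); env.hold(0.1); env.move_l([p[0],p[1],240],q(a))
env.reach([470,-350,311],q(D(90))); env.hold(0.5); im,cp=snap("wrist","end1.png"); print(env.read_state()["time_s"])
h=cv2.cvtColor(im,cv2.COLOR_BGR2HSV); m=((h[...,0]>18)&(h[...,0]<35)&(h[...,1]>110)).astype(np.uint8)
n,l,st,cc=cv2.connectedComponentsWithStats(m)
for i in range(1,n):
    if st[i,4]>60:
        u,v,w,hh=st[i,:4]; print(st[i],"z111 top/bot",onplane(cp,(u+w/2,v),111)[:2].round(1),onplane(cp,(u+w/2,v+hh),111)[:2].round(1),"z83",onplane(cp,(u+w/2,v),83)[:2].round(1),onplane(cp,(u+w/2,v+hh),83)[:2].round(1))
print("knob tip px",proj(cp,[462.3,-348.3,74]))
cv2.imwrite("pics/end1z.png",cv2.resize(cv2.convertScaleAbs(im[90:290,130:380],alpha=1.3),None,fx=3,fy=3,interpolation=cv2.INTER_CUBIC))
```

```text
135.025
[210 123   5  92 327] z111 top/bot [ 414.2 -385.3] [ 497.3 -388.6] z83 [ 417.  -388.8] [ 508.4 -392.5]
[296 126   9  91 269] z111 top/bot [ 416.8 -311. ] [ 499.4 -307.6] z83 [ 419.8 -307.2] [ 510.7 -303.4]
[236 167  42  18 660] z111 top/bot [ 452.2 -347.7] [ 468.6 -347.7] z83 [ 458.8 -347.5] [ 476.9 -347.5]
[161 307  19  65 500] z111 top/bot [ 597.4 -435.3] [ 681.4 -442.1] z83 [ 618.5 -443.8] [ 710.8 -451.3]
[331 310  18  62 409] z111 top/bot [ 601.3 -263.1] [ 681.8 -256.7] z83 [ 622.8 -254.5] [ 711.3 -247.5]
knob tip px [256.1701972  168.40271603]
```

View pics/end1z.png

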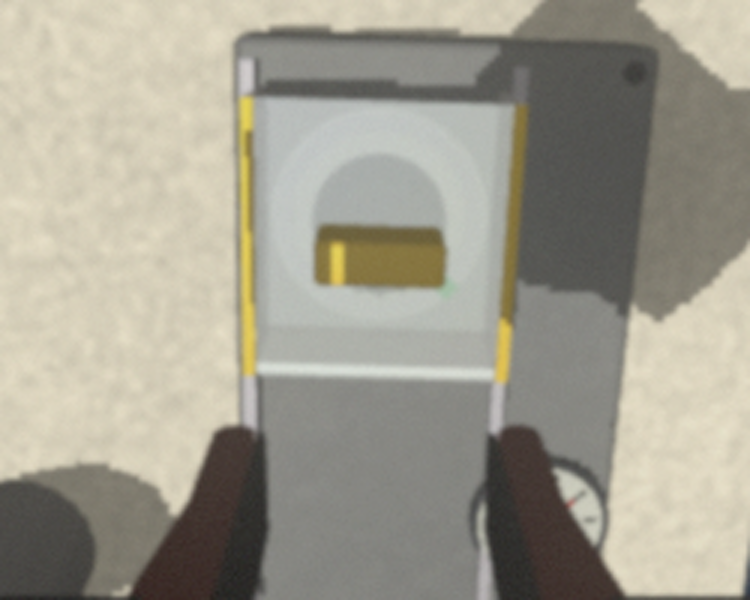

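Run:
```python
from h import *
im,cp=load("tab1.png")
for u,v,w,h in((217,141,4,88),(301,143,10,90)): print([onplane(cp,(u+w/2,v+k),83)[:2].round(1) for k in(0,h)])
im,cp=load("knob1.png")
import numpy as np
h=cv2.cvtColor(im,cv2.COLOR_BGR2HSV); m=((h[...,0]>18)&(h[...,0]<35)&(h[...,1]>110)).astype(np.uint8)
n,l,st,cc=cv2.connectedComponentsWithStats(m)
for i in range(1,n):
    if st[i,4]>10: u,v,w,hh=st[i,:4]; print(st[i],onplane(cp,(u+w/2,v),83)[:2].round(1))
```

```text
[array([ 611.8, -310.6]), array([ 521.7, -307.5])]
[array([ 609.9, -392.6]), array([ 517.2, -396.9])]
[293 257   9  66 263] [ 520.9 -309.9]
[206 269   6  53 211] [ 533.5 -392.8]
[ 231  293   44   28 1105] [ 559.9 -351.4]
[140 308  22  64 590] [ 576.9 -451.6]
[350 309  21  63 475] [ 578.4 -245.6]
```

Tab travel is 107 mm by both tool and picture, and the stop is hard, so I want to confirm the hood is centred on the knob. View from the opposite yaw, which also shows the pointer, and do a final look at the fixture and rack.

Run:
```python
from ins import *
im,cp=load("end1.png"); print("ring centre from end1",onplane(cp,(130+380.5/3-.5,90+215.5/3-.5),41.5).round(1))
env.reach([440,-330,311],q(D(-90))); env.hold(0.5); im,cp=snap("wrist","end2.png")
u,v=proj(cp,[462,-348,60]).round().astype(int); print(u,v)
v0,u0=max(v-90,0),u-110
cv2.imwrite("pics/end2z.png",cv2.resize(cv2.convertScaleAbs(im[v0:v0+180,u0:u0+220],alpha=1.3),None,fx=3.3,fy=3.3,interpolation=cv2.INTER_CUBIC)); print("off",u0,v0)
env.reach([600,60,400],q(D(90))); env.hold(0.5); snap("wrist","end3.png"); print(env.read_state()["time_s"])
```

```text
ring centre from end1 [ 462.2 -348.    41.5]
273 154
off 163 64
140.8333
```

View pics/end2z.png

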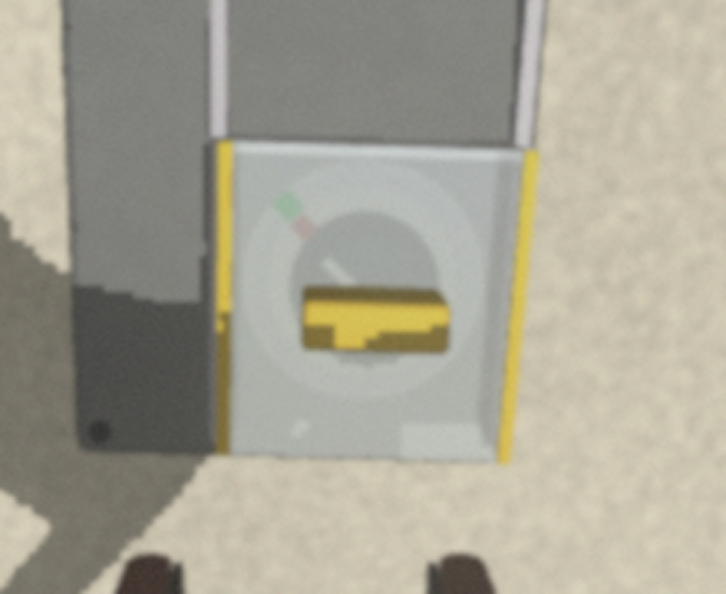

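View pics/end3.png

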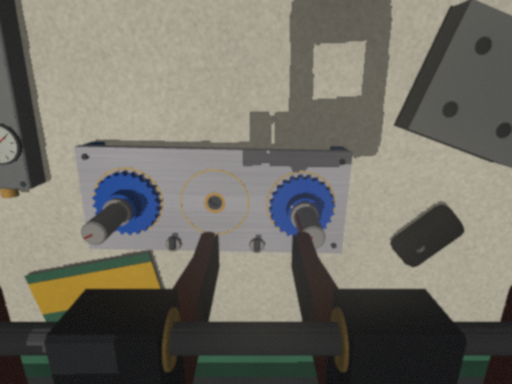

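Run:
```python
from h import *
im,cp=load("end2.png"); U=lambda x,y:(163+(x+.5)/3.3-.5,64+(y+.5)/3.3-.5)
a=[onplane(cp,U(*p),83)[:2] for p in((223,143),(530,152),(223,453),(505,462))]; print(np.round(a,1).tolist(), np.mean(a,0).round(1))
env.reach([500,330,380],q(np.pi/2)); env.hold(0.4); snap("wrist","end4.png"); snap("side","end4s.png"); print(env.read_state()["time_s"])
```

```text
[[510.1, -306.7], [507.6, -391.8], [419.4, -304.6], [416.5, -389.9]] [ 463.4 -348.3]
142.4417
```

View pics/end4.png

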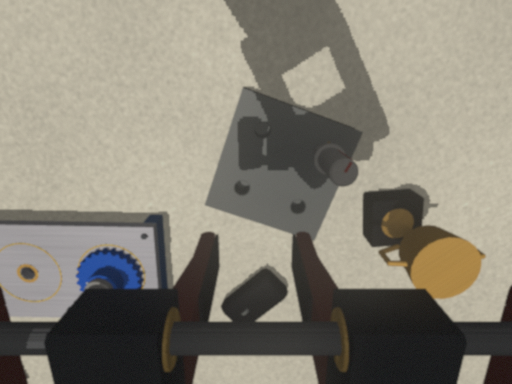

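View pics/end4s.png

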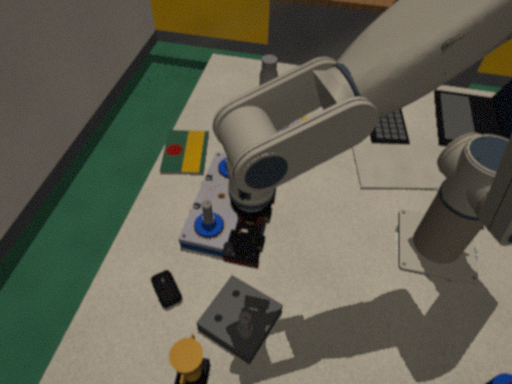

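There is something blue at the side image's lower-right corner (502,380). I'll check that it's the pen cup and not a hidden third gear.

Run:
```python
from h import *
cs,cd=campose("scene"),campose("side")
print(onplane(cs,(398,158),0)[:2].round(),"cup top",onplane(cs,(398,132),100)[:2].round())
for z in(0,36,100): print(z,onplane(cd,(502,380),z)[:2].round())
cv2.imwrite("pics/s5.png",cv2.resize(viewer.camera("scene")[100:260,200:500],None,fx=2.6,fy=2.6))
```

```text
[-84. 433.] cup top [-108.  416.]
0 [-137.  363.]
36 [-118.  377.]
100 [-84. 402.]
```

View pics/s5.png

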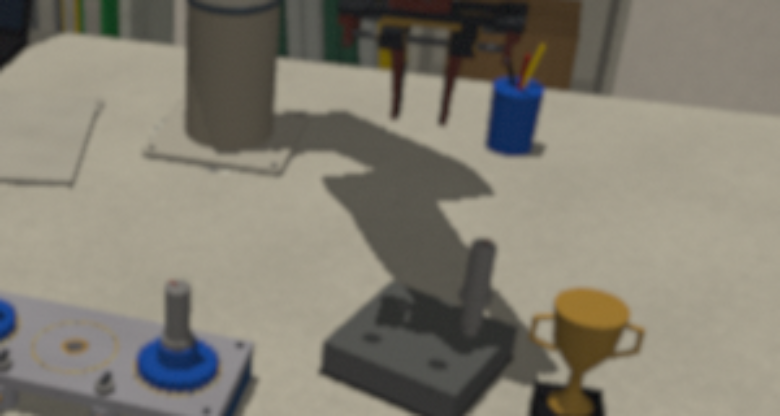

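The blue object is the pen cup, so there are only two gears and no third one. The remaining shaft stands in the rack and the gripper is empty and clear. Handing in.

Run:
```python
from h import *
print(env.read_state()["time_s"],env.read_state()["force"].round(1)); workorder.sign_off(); print(env.read_state()["time_s"])
```

```text
142.4917 [-0.   0.7  0. ]
the job is handed in; nothing more can be done
the job is handed in; nothing more can be done
```

I handed the job in at 142.5 s of the 210 s limit, and the last checks point to every step being met. The sign-off gave no verdict.

**Gears and shafts:** There were two gears on the table. I set them on bush 1 and bush 3 and put a keyed shaft home in each. The tool stopped at z 188.05 and 188.15 mm, against 188 expected for a home collar. The gears were measured within about 1 mm of their bushes before the shafts went in. The third shaft was never touched and stands in its rack hole.

**Knocked gear:** The gear on bush 3 was shoved about 26 mm while I was fetching its shaft. I returned that shaft to its rack hole, put the gear back on the bush and inserted the shaft again. During that second insertion the shaft touched once and the arm gave about 1 mm sideways. I carried on from that position.

**Knob and cover:** I turned the knob about 93° clockwise. The pointer then measured about 2° from the green mark (8° allowed), and the mark had not moved. The cover is against a hard stop, and the pointer was still in line with the mark when seen through it.

**Check that disagreed:** Cover travel came out at 107 mm from the tool and about 101 mm from the pictures, not 115 mm. I could not settle why. I trusted the hard stop (under 1 mm of give at 20 N) and the hood being within about 1.6 mm of the knob axis from two opposite views.

The trophy and mouse looked undisturbed in the last pictures; the flask was partly hidden behind the arm in the last one, but I never worked close to it.

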